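Set out cold chisels on a display rack and lock them in

TASK

Set out the cold chisels for the sale: pull the rack's keeper bar fully out by its knob, take the two stray wooden hammer handles off the rack and lay them flat on the cardboard sheet, and lay every cold chisel on the rack, one to a place, lying flat across both rails and about centred on them. When all of them are laid, push the keeper bar fully home over them; leave the tape and the yellow case alone.

Things in the scene. Friction and masses are not known exactly. Their poses are not given: they have to be found in the camera images.
- rack: fixed wooden rack, 150 x 354 mm; origin on the table under its middle, z up. Two level rails along its y at x = -45 and +45 mm: 14 mm wide, top at z = 70 mm, open between them down to z = 14 mm. Dividers 22 mm tall on both rails make five places, centres y = -124, -62, 0, 62, 124 mm, each 36 mm wide; a bar lies in one along x, across both rails (a chisel's centre then at z = 77 mm).
- keeper (a joint): stiff slide of the rack's keeper bar, m: 0 = home (over the near ends of what lies on the rack), 0.066 = fully out, towards the rack's -x. About 3 N of friction; stays where left. The bar is an 8 mm steel rod along the rack's y, 354 mm long, 97 mm above the table, at rack x = -52 mm home and -118 mm out, with a flat arm at each end.
- keeper_knob (a point): centre of the black round knob on a stem in the middle of the keeper bar, 40 mm from the bar on its -x side: 30 mm diameter, 24 mm long, axis along the rack's x, 97 mm above the table. It moves with the bar; can be pinched across the rack's y from above.
- sheet: fixed flat sheet of cardboard on the table, 240 (its x) x 320 (its y) x 4 mm; origin on the table under its middle, z up.
- chisel1_c (a point): cold chisel of flat steel bar, 170 x 20 x 14 mm, about 0.35 kg; the point is its centre, half-way up; its x runs along its length to the cutting edge, y across its 20 mm width, z up through its 14 mm thickness. Starts lying flat on the cardboard, its edge pointing roughly away from the robot; may be absent.
- chisel2_c (a point): cold chisel of flat steel bar, 170 x 20 x 14 mm, about 0.35 kg; the point is its centre, half-way up; its x runs along its length to the cutting edge, y across its 20 mm width, z up through its 14 mm thickness. Starts lying flat on the cardboard, its edge pointing roughly away from the robot; may be absent.
- chisel3_c (a point): cold chisel of flat steel bar, 170 x 20 x 14 mm, about 0.35 kg; the point is its centre, half-way up; its x runs along its length to the cutting edge, y across its 20 mm width, z up through its 14 mm thickness. Starts lying flat on the cardboard, its edge pointing roughly away from the robot; may be absent.
- chisel4_c (a point): cold chisel of flat steel bar, 170 x 20 x 14 mm, about 0.35 kg; the point is its centre, half-way up; its x runs along its length to the cutting edge, y across its 20 mm width, z up through its 14 mm thickness. Starts lying flat on the cardboard, its edge pointing roughly away from the robot; may be absent.
- chisel5_c (a point): cold chisel of flat steel bar, 170 x 20 x 14 mm, about 0.35 kg; the point is its centre, half-way up; its x runs along its length to the cutting edge, y across its 20 mm width, z up through its 14 mm thickness. Starts on the rack, in one of the places, lying across both rails.
- handle1_c (a point): spare wooden hammer handle, 170 x 26 x 18 mm with a thinner tongue over the last 20 mm at its +x end, 80 g; the point is its centre, half-way up; x along its length, z up. Starts on the rack, in one of the places, lying across both rails, under the keeper bar.
- handle2_c (a point): spare wooden hammer handle, 170 x 26 x 18 mm with a thinner tongue over the last 20 mm at its +x end, 80 g; the point is its centre, half-way up; x along its length, z up. Starts on the rack, in one of the places, lying across both rails, under the keeper bar.
- tape: loose roll of clear, pale grey tape, 90 mm diameter, 45 mm high, a bystander; origin at the centre of its underside.
- case: loose yellow plastic case, 75 x 130 x 45 mm, a bystander; origin at the centre of its underside.
Not all that is in view belongs to the job. What is shaped like the part that bears handle1_c but orange or purple is not meant. Leave any purple look-alike of the part that bears chisel4_c alone.

How it is judged:
By the outcome, as a careful person would: the job done as asked, in the order asked, and still so for the second after the job is handed in, with the robot touching nothing.
Of chisel1, chisel2, chisel3, chisel4 only 2 to 4 are there at a start; the rules pass over those that are not, and their reading is None.
At some moment in a run one of chisel1, chisel2, chisel3, chisel4, chisel5, handle1, handle2 may be knocked a few centimetres aside while the robot is not near it.
It also fails if it takes over 210 s, if anything falls off the work surface, if the arm or the gripper's body presses on something with over 40 N, if the wrist force passes 120 N, or if a joint passes its speed limit or range.

ROBOT

A 6-joint arm with a two-finger parallel gripper is mounted at the origin on the work surface. World frame = base frame: x ahead of the robot, y to its left, z up, the work surface at z = 0. Lengths are in m, angles in rad, forces in N, time in s.
With the tool pointing down it reaches from about 0.4 to 0.825 m from the base axis. Payload 7 kg.
Tool frame: the origin (TCP) lies between the finger pads; the fingertips stand 11 mm ahead of it and the grasp point (between the pads) lies 8 mm behind it; z points along the fingers, y is the direction in which the jaws open and shut (so a half turn about z gives the same grasp; the last joint's range is limited). The gripper opens to 85 mm and grips with 20 to 120 N. Pads are 22 mm wide; open, the fingers measure 114 mm over their backs; the gripper's body (76 mm by 85 mm) begins 54 mm behind the grasp point. The pads swing forward as they close: fully open they stand 13 mm farther back than shut.
Start: joints at [-0.989, 0.359, 0.012, 0, -1.224, -0.288], TCP at [0.195, -0.646, 0.242] pointing down, gripper open.
Joint ranges: [-3.07, 3.07], [-1.43, 2.12], [-1.02, 1.25], [-3.03, 1.67], [-3.05, -0], [-3.03, 3.03]. Speed limits (rad/s): [2.39, 2.39, 3.01, 3.14, 3.14, 3.14].

INTERFACE

Orientations are given as a unit quaternion [x, y, z, w].
In Python, from station import arm gives the robot as it stands.
- The arm moves only by the tool arm_command, never from a script. Its argument "plan" is a list of rows, each a list of 3 entries, a list of its own where there are three numbers: the gripper command: -1 is shut, 1 is fully open, values between are in proportion, then the shift along the world's x, y, z in units of 30 mm (1.0 is 30 mm), then the turn, a rotation vector about the world's x, y, z in units of 5 degrees (1.0 is 5 degrees). A call has 1 to 20 rows; each row shifts and turns the pose as measured when the row begins; what a row does not reach is not made up. A row lasts 1/10 s, in which the tool goes at most 50 mm and 8.59 degrees, less where a joint would pass 70% of its speed; a pose out of reach is approached as far as the arm can. A call is refused whole if a number of a shift passes 1 or a number of a turn 1, either way. A call with a gripper value outside its range is refused whole. The fingers move at their own pace and stop on an object; "newtons" is the grip in N (left out, the last holds). Time passes only in rows, so rows that do not move let the fingers close. It gives the time, the measured TCP pose, the force and the opening at its end, in the units of the state.
- arm.get_state(): the state, without advancing time (a new reading comes with each control period).
- arm.read_camera(name): name is "scene" or "top"; returns a dict with "color" (480x640x3 uint8, red, green, blue), "vfov" (degrees; the focal length in pixels is half the picture's height over the tangent of half this angle, whatever the lens; pixels are square), "cx", "cy" (the principal point, pixels), "dist_coeffs" ([k1, k2, p1, p2, k3] as OpenCV has them; the pictures are not rectified), "eye" and "rotation" of the camera in the world. Camera axes: x right, y down, z forward; pixel columns grow to the right and rows downward; lengths in m; the calibration is good to about 2 mm. A picture is of the moment at which its call begins. There is no depth.
- arm.close_job(): hands the job in, once; it reports no verdict.
Trained networks look in a picture, given as the dict that the camera call returned (one of the last four; its "shot" number tells which), for a name from the list of things; names that differ only in an ending like _2 or _b are one class to them, and where a whole thing is asked for, a point or a joint stands for the part that bears it (a point fixed in the world has none). Each returns a list of dicts, best first, with "conf" (0 to 1); they miss things now and then, are a little off and sometimes report something else, mostly with a low value. They report only what shows in the picture. A call takes as long as a camera call. They do not tell look-alikes from the thing itself.
- arm.search_frame(picture, query): "point" ([x, y, z] in m, in world coordinates, good to about 4 mm: the middle of the surface that is visible of it).
The state is a dict: "clock": time; "joint_positions": joint angles; "qd": joint speeds; "joint_torque": joint torques, N m; "eef_pos": TCP position; "tool_rot": TCP orientation; "wrist_force": force on the tool from outside, world axes, zero at the start; "torque": the same for the moment, N m; "opening": opening from 0.0 (shut) to 1.0 (fully open).
Only numpy, scipy, OpenCV 4.12 (cv2) and the standard library are available. Lean on these libraries where they do the work, as an engineer would, in place of code of your own. Each camera call takes 0.05 s, during which the arm holds its last target.

## Working session

There is one attempt and no reset: what is moved stays moved. The work goes in short steps, Python scripts to look and compute and a tool call to move; the robot and the scene stay as the last step left them, time stands still between calls to the robot, and variables do not carry over. Pictures are saved under pics/ and viewed, and the job is handed in when it is done.

Besides the shell and the picture viewer there is one more tool, called after ">>>" by a JSON object that holds its "fn" and its "kwargs", one argument or row to a line. arm_command: Moves the arm, as the interface text tells. Its arguments: {"type":"object","properties":{"plan":{"type":"array","items":{"type":"array"}},"newtons":{"type":"number"}},"required":["plan"]}

```bash
mkdir -p pics; ls
python3 - <<'E'
from station import arm
import cv2
for n in("scene","top"):
    p=arm.read_camera(n); cv2.imwrite(f"pics/{n}0.png",p["color"][:,:,::-1])
    print(n,p["vfov"],p["cx"],p["cy"],p["dist_coeffs"],p["eye"],p["rotation"],p["shot"])
print(arm.get_state())
E
```

```text
pics
scene 55.95331795957292 318.10761680492385 239.7811669335178 [-0.07550658  0.          0.          0.          0.        ] [ 1.05659594 -0.19126017  1.0953951 ] [ 0.78305366  0.56405633 -0.14913775 -0.21546544] 1
top 42.6478671013282 326.8912682839512 234.92547006406323 [-0.0967402  0.         0.         0.         0.       ] [0.2592102  0.01292594 1.70347091] [ 0.70579052 -0.70500284  0.05462522 -0.04297463] 2
{'clock': 0.1, 'joint_positions': array([-9.88908848e-01,  3.59321248e-01,  1.11502137e-02, -2.52609656e-04,
       -1.22412098e+00, -2.88091628e-01]), 'qd': array([-5.09817252e-04, -8.34452712e-05,  2.80194069e-03,  3.00726822e-03,
        1.14004456e-03,  7.78270042e-04]), 'joint_torque': array([-1.97177942e-03, -5.84763587e+01,  2.94108331e+01,  6.95449635e+00,
       -3.21515508e-03,  6.12427655e-07]), 'eef_pos': array([ 0.19530341, -0.64569592,  0.24146346]), 'tool_rot': array([-1.46327594e-01,  9.89235898e-01,  7.28246709e-04, -2.07443626e-04]), 'wrist_force': array([-0.8276944 , -0.44280515,  0.51221411]), 'torque': array([ 0.03294492, -0.00316628, -0.02476655]), 'opening': 1.0009311766046542}
```

View pics/scene0.png

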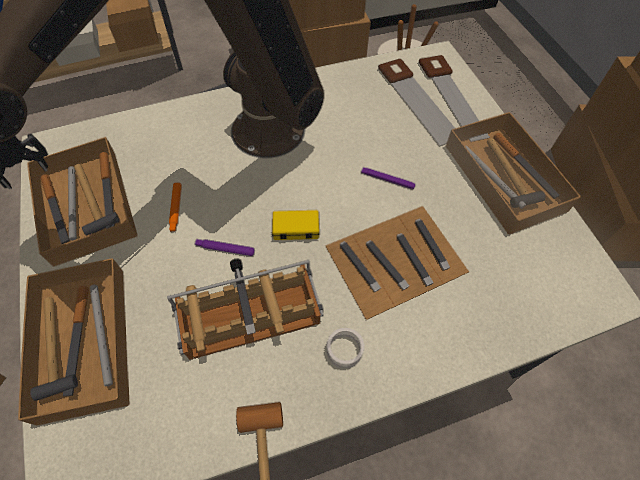

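View pics/top0.png

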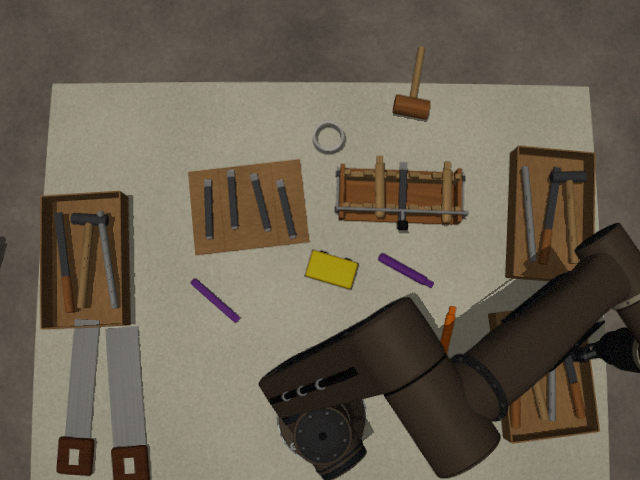

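The scene view shows four chisels on the cardboard at about (345–445, 230–290). The rack, at about (170–320, 260–355), holds two tan handles and one dark chisel. Purple and orange look-alikes lie on the bare table. Next I'll build helpers and enlarge crops.

```bash
cat > h.py <<'E'
import numpy as np, cv2
from scipy.spatial.transform import Rotation as R
from station import arm
def cam(p):
    f=240/np.tan(np.radians(p["vfov"])/2)
    K=np.array([[f,0,p["cx"]],[0,f,p["cy"]],[0,0,1]]); r=np.asarray(p["rotation"])
    Rm=R.from_quat(r).as_matrix() if r.size==4 else r
    return K,np.array(p["dist_coeffs"],float),Rm,np.array(p["eye"])
def proj(p,X):
    K,d,Rm,e=cam(p); X=np.atleast_2d(np.array(X,float))
    rv=cv2.Rodrigues(Rm.T)[0]
    return cv2.projectPoints(X,rv,-Rm.T@e,K,d)[0].reshape(-1,2)
def unproj(p,uv,z):
    K,d,Rm,e=cam(p); uv=np.array(uv,float).reshape(-1,1,2)
    n=cv2.undistortPoints(uv,K,d).reshape(-1,2)
    D=np.c_[n,np.ones(len(n))]@Rm.T
    return e+D*((z-e[2])/D[:,2])[:,None]
def shot(n,name=None):
    p=arm.read_camera(n)
    if name: cv2.imwrite(f"pics/{name}.png",p["color"][:,:,::-1])
    return p
def crop(p,x0,y0,x1,y1,s,name):
    cv2.imwrite(f"pics/{name}.png",cv2.resize(p["color"][y0:y1,x0:x1,::-1],None,fx=s,fy=s,interpolation=cv2.INTER_CUBIC))
def rackT(x,y,yaw): 
    M=np.eye(4);M[:3,:3]=R.from_euler('z',yaw).as_matrix();M[:3,3]=[x,y,0];return M
E
python3 - <<'E'
from h import *
p=shot("top"); s=shot("scene")
crop(p,325,145,475,245,5,"rack_t"); crop(p,180,150,320,260,5,"sheet_t"); crop(s,155,245,335,365,4,"rack_s")
print(proj(p,[0,0,0]),proj(p,[.195,-.646,.242]))
for q in ["rack","keeper_knob","sheet","chisel1_c","handle1_c","tape","case"]:
    for n,pp in(("t",p),("s",s)):
        for o in arm.search_frame(pp,q): print(q,n,round(o["conf"],2),np.round(o["point"],3))
E
```

```text
[[321.28156253 416.25653598]] [[590.26664367 345.42927778]]
rack t 0.66 [ 0.6   -0.203  0.013]
rack s 0.79 [ 0.605 -0.222  0.044]
keeper_knob t 0.8 [ 0.551 -0.208  0.097]
keeper_knob s 0.64 [ 0.552 -0.214  0.098]
sheet t 0.57 [0.574 0.208 0.006]
sheet t 0.28 [ 0.399 -0.025  0.044]
sheet s 0.64 [0.587 0.202 0.003]
sheet s 0.38 [ 0.605 -0.221  0.043]
chisel1_c t 0.55 [0.568 0.101 0.02 ]
chisel1_c s 0.57 [0.572 0.102 0.018]
handle1_c t 0.77 [ 0.236 -0.35   0.017]
handle1_c t 0.71 [ 0.624 -0.157  0.088]
handle1_c t 0.61 [ 0.396 -0.231  0.02 ]
handle1_c t 0.53 [ 0.555 -0.211  0.1  ]
handle1_c s 0.9 [ 0.398 -0.228  0.014]
handle1_c s 0.68 [ 0.226 -0.337  0.02 ]
handle1_c s 0.63 [ 0.628 -0.154  0.089]
tape t 0.71 [0.594 0.243 0.016]
tape t 0.7 [ 0.77  -0.013  0.042]
tape s 0.58 [ 0.77  -0.014  0.046]
case t 0.76 [ 0.397 -0.024  0.044]
case t 0.74 [ 0.552 -0.209  0.1  ]
case s 0.87 [ 0.411 -0.026  0.044]
```

View pics/rack_t.png

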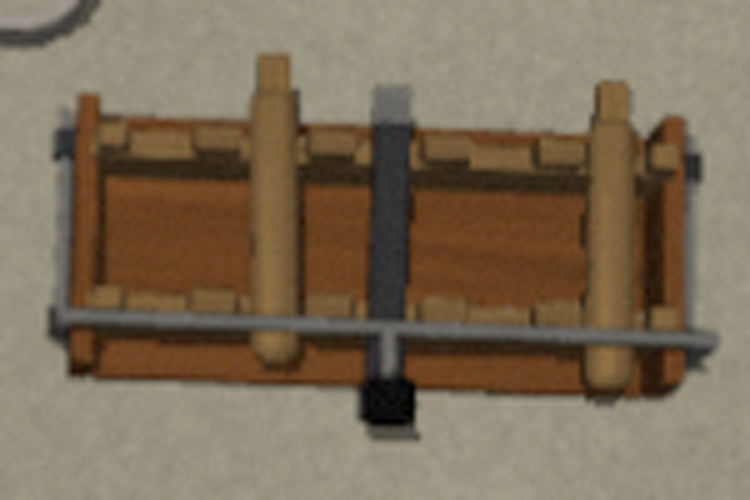

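View pics/rack_s.png

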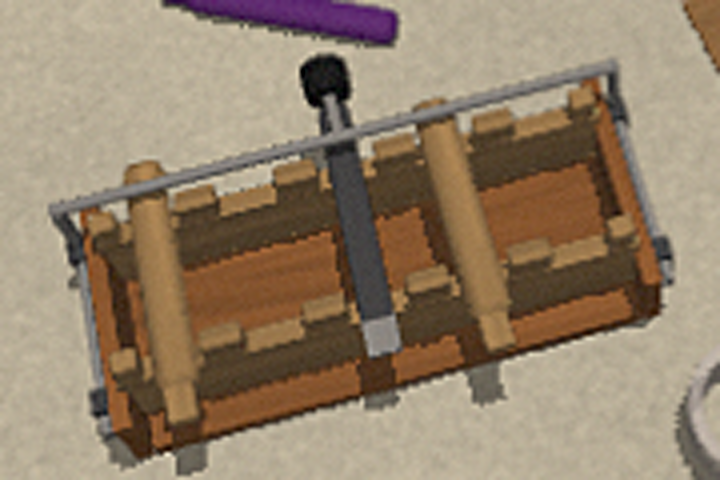

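View pics/sheet_t.png

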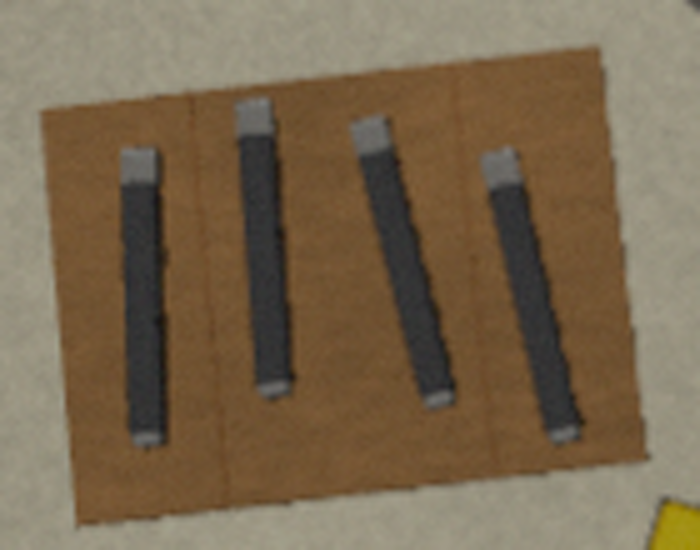

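```bash
cat > fitrack.py <<'E'
from h import *
from scipy.optimize import least_squares
p=shot("top"); s=shot("scene")
T=lambda l:np.array(l)/5+[325,145]-.4
S=lambda l:np.array(l)/4+[155,245]-.4
Y=[93,31,-31,-93]
O=np.array([[45,y,92] for y in Y]+[[-45,y,92] for y in Y]+[[-52,177,97],[-52,-177,97],[-92,0,97]])/1e3
tp=T([(218,138),(333,140),(447,150),(562,153),(215,298),(333,305),(447,308),(558,312),(55,320),(715,343),(388,400)])
sp=S([(530,252),(428,279),(325,307),(222,335),(493,122),(393,150),(297,172),(200,198),(617,66),(53,208),(322,80)])
def f(v):
    M=rackT(*v[:3]); X=O@M[:3,:3].T+M[:3,3]
    return np.r_[(proj(p,X)-tp).ravel(),(proj(s,X)-sp).ravel()]
r=least_squares(f,[.6,-.21,0],loss="soft_l1")
print(r.x,np.degrees(r.x[2])); print(np.round(f(r.x).reshape(-1,2),1).tolist())
E
python3 fitrack.py
python3 - <<'E'
from h import *
# chisels & sheet on top camera by segmentation
p=shot("top"); s=shot("scene")
for n,pp,box in(("top",p,(180,150,320,260)),("scene",s,(320,200,475,325))):
    c=pp["color"].astype(int); 
    x0,y0,x1,y1=box
    hsv=cv2.cvtColor(pp["color"],cv2.COLOR_RGB2HSV)
    m=np.zeros(c.shape[:2],np.uint8)
    m[y0:y1,x0:x1]=((hsv[...,1]>95)&(hsv[...,0]<25))[y0:y1,x0:x1]*255
    cs=[max(cv2.findContours(m,cv2.RETR_EXTERNAL,cv2.CHAIN_APPROX_NONE)[0],key=cv2.contourArea)]
    q=cv2.boxPoints(cv2.minAreaRect(cv2.convexHull(cs[0])))
    hull=cv2.convexHull(cs[0]); ap=cv2.approxPolyDP(hull,8,True)
    W=unproj(pp,ap.reshape(-1,2),.004); print(n,"sheet",np.round(W[:,:2],3).tolist(),np.round(W.mean(0),3))
    fill=np.zeros_like(m); cv2.drawContours(fill,[hull],-1,255,-1)
    fill=cv2.erode(fill,np.ones((5,5)))
    g=((fill>0)&(hsv[...,1]<70)).astype(np.uint8)
    k,l,st,ce=cv2.connectedComponentsWithStats(g)
    for i in range(1,k):
        if st[i,4]<60: continue
        pts=np.argwhere(l==i)[:,::-1]; W=unproj(pp,pts,.018)[:,:2]
        rc=cv2.minAreaRect((W*1000).astype(np.float32)); bp=cv2.boxPoints(rc)
        e=max((bp[1]-bp[0],bp[2]-bp[1]),key=np.linalg.norm); a=np.degrees(np.arctan2(e[1],e[0]))
        a=(a+90)%180-90
        print(np.round(rc[0],1),np.round(rc[1],1),round(float(a),1))
E
```

```text
[ 0.60608073 -0.21557164 -0.03434165] -1.967631797930853
[[-0.3, -0.1], [-0.3, 0.4], [-0.2, -0.7], [-0.5, -0.4], [-0.5, 0.8], [-0.9, 0.2], [-0.7, 0.5], [0.1, 0.6], [0.1, -2.6], [0.1, -2.2], [-0.4, -1.3], [-0.4, -0.5], [-0.4, -0.3], [-0.5, -0.3], [-0.9, -0.3], [-0.4, -0.8], [0.0, -1.4], [-0.9, -0.4], [-1.8, -0.3], [0.6, 1.4], [-0.6, 2.7], [1.2, 1.9]]
top sheet [[0.71, 0.064], [0.478, 0.037], [0.441, 0.352], [0.675, 0.379]] [0.576 0.208 0.004]
[594.7 249.4] [170.8  20.2] 5.3
[586.2 171.1] [169.   19.7] 14.9
[567.9  98.6] [169.6  20.4] 14.4
[566.4 315.9] [165.4  20.1] 3.3
scene sheet [[0.445, 0.352], [0.675, 0.379], [0.714, 0.064], [0.476, 0.038]] [0.577 0.208 0.004]
[570.2 314.1] [170.8  24. ] 3.5
[598.  247.9] [170.8  22.2] 5.1
[570.2  99.1] [169.6  22.4] 14.0
[589.7 169.5] [169.2  22.8] 16.0
```

```bash
cat >> fitrack.py <<'E'
def f2(v):
    M=rackT(*v[:3]); Q=O.copy(); Q[-3:,0]-=v[3]; X=Q@M[:3,:3].T+M[:3,3]
    return np.r_[(proj(p,X)-tp).ravel(),(proj(s,X)-sp).ravel()]
r=least_squares(f2,[.6,-.21,0,0],loss="soft_l1",x_scale=.01)
print(r.x,np.degrees(r.x[2])); print(np.round(f2(r.x).reshape(-1,2),1).tolist())
M=rackT(*r.x[:3])
for n,P in dict(knob=[-.092-r.x[3],0,.097],knobout=[-.158,0,.097],p124=[0,.124,.077],p62=[0,.062,.077],p0=[0,0,.077],m62=[0,-.062,.077],m124=[0,-.124,.077]).items(): print(n,np.round(M@[*P,1],4)[:3])
E
python3 fitrack.py
cat > st.py <<'E'
from h import *
def st():
    q=arm.get_state(); Rm=R.from_quat(q["tool_rot"]).as_matrix()
    y=Rm[:,1]; a=np.degrees(np.arctan2(-y[0],y[1])); a=(a+90)%180-90
    print("t",round(q["clock"],2),"tcp",np.round(q["eef_pos"],4),"yaw",round(a,2),"zaxis",np.round(Rm[:,2],3),"F",np.round(q["wrist_force"],1),"open",round(q["opening"],3),"j",np.round(q["joint_positions"],2))
    return q["eef_pos"],a
def to(x,y,z,yaw):
    e,a=st(); d=np.array([x,y,z])-e; dy=(yaw-a+90)%180-90
    print("units",np.round(d/.03,2),"turn",round(dy/5,2))
E
python3 -c "from st import *;st()"
```

```text
[ 0.60608073 -0.21557164 -0.03434165] -1.967631797930853
[[-0.3, -0.1], [-0.3, 0.4], [-0.2, -0.7], [-0.5, -0.4], [-0.5, 0.8], [-0.9, 0.2], [-0.7, 0.5], [0.1, 0.6], [0.1, -2.6], [0.1, -2.2], [-0.4, -1.3], [-0.4, -0.5], [-0.4, -0.3], [-0.5, -0.3], [-0.9, -0.3], [-0.4, -0.8], [0.0, -1.4], [-0.9, -0.4], [-1.8, -0.3], [0.6, 1.4], [-0.6, 2.7], [1.2, 1.9]]
[ 0.60717885 -0.21558266 -0.03580916  0.00668779] -2.0517137565375534
[[-0.2, -0.5], [-0.3, -0.0], [-0.2, -1.1], [-0.4, -0.7], [-0.5, 0.3], [-1.0, -0.2], [-0.7, 0.1], [0.1, 0.2], [-0.1, -0.6], [0.1, -0.0], [-0.5, 0.8], [-0.3, 0.0], [-0.3, 0.2], [-0.4, 0.1], [-0.8, 0.1], [-0.2, -0.3], [0.2, -1.0], [-0.8, -0.0], [-1.7, 0.0], [0.0, -0.5], [-0.9, 0.5], [0.8, -0.0]]
knob [ 0.5086 -0.212   0.097 ]
knobout [ 0.4493 -0.2099  0.097 ]
p124 [ 0.6116 -0.0917  0.077 ]
p62 [ 0.6094 -0.1536  0.077 ]
p0 [ 0.6072 -0.2156  0.077 ]
m62 [ 0.605  -0.2775  0.077 ]
m124 [ 0.6027 -0.3395  0.077 ]
t 1.2 tcp [ 0.1955 -0.6461  0.2423] yaw 16.84 zaxis [ 0. -0. -1.] F [ 0.4 -0.1  0. ] open 1.003 j [-0.99  0.36  0.01  0.   -1.22 -0.29]
```

>>> {"fn": "arm_command", "kwargs": {
  "plan": [
    [0.4,[0.7,0.97,0],[0,0,-1]],
    [0.4,[0.7,0.97,0],[0,0,-1]],
    [0.4,[0.7,0.97,0],[0,0,-1]],
    [0.4,[0.7,0.97,0],[0,0,-0.8]],
    [0.4,[0.7,0.97,0],[0,0,0]],
    [0.4,[0.7,0.97,0],[0,0,0]],
    [0.4,[0.7,0.97,0],[0,0,0]],
    [0.4,[0.7,0.97,0],[0,0,0]],
    [0.4,[0.7,0.97,0],[0,0,0]],
    [0.4,[0.7,0.97,0],[0,0,0]],
    [0.4,[0.7,0.97,0],[0,0,0]],
    [0.4,[0.7,0.97,0],[0,0,0]],
    [0.4,[0.7,0.97,0],[0,0,0]],
    [0.4,[0.7,0.97,0],[0,0,0]],
    [0.4,[0.7,0.97,0],[0,0,0]]
  ],
  "newtons": 40
}}

```text
clock: 2.7
eef_pos: [0.5175, -0.1946, 0.2436]
tool_rot: [0.029, 1.0, -0.001, 0.002]
wrist_force: [0.1, -0.6, 0.8]
opening: 0.696
```

```bash
python3 -c "from st import *;to(.5086,-.212,.089,-2.05)"
```

```text
t 2.7 tcp [ 0.5175 -0.1946  0.2436] yaw -3.34 zaxis [ 0.004 -0.001 -1.   ] F [ 0.1 -0.6  0.8] open 0.696 j [-0.    0.15 -0.26  0.   -1.15 -1.63]
units [-0.3  -0.58 -5.15] turn 0.26
```

>>> {"fn": "arm_command", "kwargs": {
  "plan": [
    [0.4,[-0.3,-0.58,0],[0,0,0.25]],
    [0.4,[0,0,0],[0,0,0]],
    [0.4,[0,0,-1],[0,0,0]],
    [0.4,[0,0,-1],[0,0,0]],
    [0.4,[0,0,-1],[0,0,0]],
    [0.4,[0,0,0],[0,0,0]]
  ]
}}

```text
clock: 3.3
eef_pos: [0.5125, -0.2079, 0.1532]
tool_rot: [0.015, 1.0, -0.001, 0.005]
wrist_force: [-1.2, 1.0, -0.7]
opening: 0.699
```

Run:
```python
from st import *
to(.5086,-.212,.089,-2.05)
p=shot("top");s=shot("scene")
crop(p,340,170,480,270,5,"k_t"); crop(s,155,205,335,325,4,"k_s")
```

```text
t 3.3 tcp [ 0.5125 -0.2079  0.1532] yaw -1.74 zaxis [ 0.011 -0.002 -1.   ] F [-1.2  1.  -0.7] open 0.699 j [-0.03  0.23 -0.39  0.   -0.94 -1.57]
units [-0.13 -0.14 -2.14] turn -0.06
```

View pics/k_s.png

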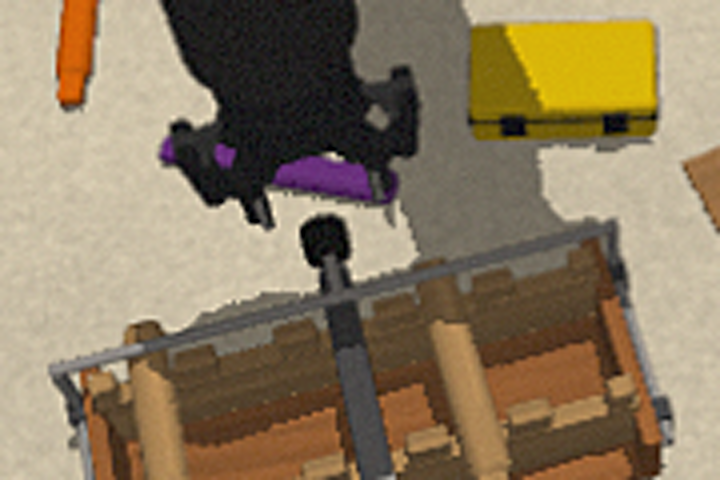

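Here the fingers straddle the knob, at crop (325, 235), with clearance on both sides. Now I'll lower, pinch and pull.

>>> {"fn": "arm_command", "kwargs": {
  "plan": [
    [0.4,[-0.13,-0.14,-1],[0,0.13,0]],
    [0.4,[0,0,-1],[0,0,0]],
    [0.4,[0,0,-0.15],[0,0,0]],
    [-1,[0,0,0],[0,0,0]],
    [-1,[0,0,0],[0,0,0]],
    [-1,[0,0,0],[0,0,0]],
    [-1,[0,0,0],[0,0,0]],
    [-1,[0,0,0],[0,0,0]]
  ],
  "newtons": 40
}}

```text
clock: 4.2
eef_pos: [0.5183, -0.2131, 0.1029]
tool_rot: [0.015, 1.0, -0.002, 0.011]
wrist_force: [3.5, -3.8, -15.7]
opening: 0.326
```

Run:
```python
from st import *
to(.4493,-.2099,.089,-2.05)
```

```text
t 4.2 tcp [ 0.5183 -0.2131  0.1029] yaw -1.68 zaxis [ 0.021 -0.004 -1.   ] F [  3.5  -3.8 -15.7] open 0.326 j [-0.04  0.29 -0.44  0.   -0.82 -1.56]
units [-2.3   0.11 -0.46] turn -0.07
```

>>> {"fn": "arm_command", "kwargs": {
  "plan": [
    [0.4,[0,0,0],[0,0,0]],
    [0.4,[0,0,0],[0,0,0]],
    [0.4,[0,0,0],[0,0,0]],
    [0.4,[0,0,0],[0,0,0]]
  ]
}}

```text
clock: 4.6
eef_pos: [0.5209, -0.2139, 0.1074]
tool_rot: [0.014, 1.0, -0.003, 0.014]
wrist_force: [0.3, 0.3, -0.3]
opening: 0.706
```

Run:
```python
from st import *
to(.5086,-.212,.089,-2.05)
```

```text
t 4.6 tcp [ 0.5209 -0.2139  0.1074] yaw -1.62 zaxis [ 0.028 -0.006 -1.   ] F [ 0.3  0.3 -0.3] open 0.706 j [-0.04  0.29 -0.44  0.01 -0.82 -1.57]
units [-0.41  0.06 -0.61] turn -0.09
```

>>> {"fn": "arm_command", "kwargs": {
  "plan": [
    [0.4,[-0.43,0.06,-0.65],[0.06,0.35,-0.09]],
    [0.4,[-0.02,0,-0.04],[0,0.02,0]],
    [0.4,[-0.02,0,-0.04],[0,0.02,0]]
  ]
}}

```text
clock: 4.9
eef_pos: [0.5075, -0.2122, 0.0865]
tool_rot: [0.018, 1.0, -0.001, -0.002]
wrist_force: [-0.1, 0.0, 0.3]
opening: 0.701
```

Run:
```python
from st import *
to(.5086,-.212,.089,-2.05)
```

```text
t 4.9 tcp [ 0.5075 -0.2122  0.0865] yaw -2.05 zaxis [-0.004 -0.001 -1.   ] F [-0.1  0.   0.3] open 0.701 j [-0.04  0.31 -0.46  0.   -0.8  -1.57]
units [0.04 0.01 0.08] turn 0.0
```

>>> {"fn": "arm_command", "kwargs": {
  "plan": [
    [-1,[0,0,0],[0,0,0]],
    [-1,[-0.02,0,-0.03],[0,0.01,0]],
    [-1,[-0.02,0,-0.03],[0,0.01,0]],
    [-1,[-0.02,0,-0.03],[0,0.01,0]]
  ],
  "newtons": 40
}}

```text
clock: 5.3
eef_pos: [0.5073, -0.2129, 0.0859]
tool_rot: [0.017, 1.0, -0.002, -0.002]
wrist_force: [-1.4, 3.9, 5.6]
opening: 0.335
```

Run:
```python
from st import *
to(.5086-.066,-.2099,.089,-2.05)
```

```text
t 5.3 tcp [ 0.5073 -0.2129  0.0859] yaw -1.97 zaxis [-0.004 -0.003 -1.   ] F [-1.4  3.9  5.6] open 0.335 j [-0.04  0.31 -0.46  0.   -0.8  -1.57]
units [-2.16  0.1   0.1 ] turn -0.02
```

Gripped (28 mm). Pull out along the rack's −x.

>>> {"fn": "arm_command", "kwargs": {
  "plan": [
    [-1,[-0.5,0.02,0],[0,0,0]],
    [-1,[-0.5,0.02,0],[0,0,0]],
    [-1,[-0.5,0.02,0],[0,0,0]],
    [-1,[-0.4,0.01,0],[0,0,0]],
    [-1,[-0.3,0.01,0],[0,0,0]],
    [-1,[-0.2,0,0],[0,0,0]]
  ]
}}

```text
clock: 5.9
eef_pos: [0.4455, -0.2107, 0.0866]
tool_rot: [0.016, 1.0, -0.002, 0.011]
wrist_force: [25.4, -2.4, -25.7]
opening: 0.34
```

Run:
```python
from st import *
to(.5086-.066,-.2099,.089,-2.05)
s=shot("scene"); crop(s,155,205,335,325,4,"k_s2")
```

```text
t 5.9 tcp [ 0.4455 -0.2107  0.0866] yaw -1.85 zaxis [ 0.022 -0.005 -1.   ] F [ 25.4  -2.4 -25.7] open 0.34 j [-0.04  0.21 -0.6   0.01 -0.73 -1.57]
units [-0.1   0.03  0.08] turn -0.04
```

View pics/k_s2.png

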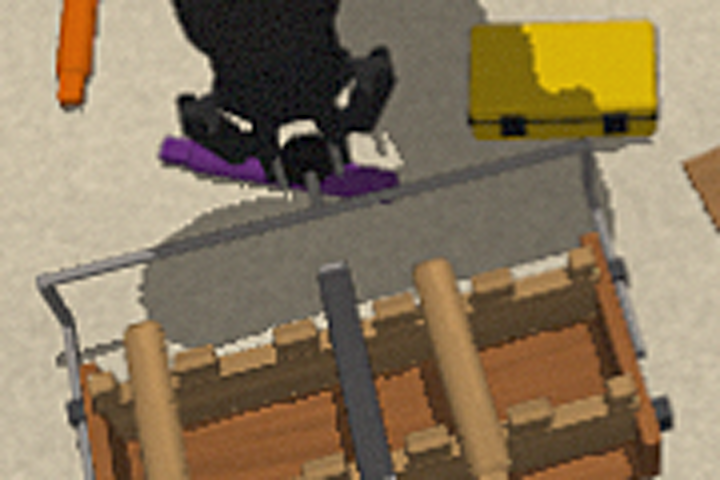

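```bash
cat > keeper.py <<'E'
from h import *
from scipy.optimize import least_squares
V=[0.60718,-0.21558,-0.03581]
def kq(p,ends):
    M=rackT(*V)
    def f(v):
        X=np.array([[-.052-v[0],y,.097,1] for y in(.177,-.177)])@M.T
        return (proj(p,X[:,:3])-ends).ravel()
    r=least_squares(f,[0.03]); return r.x[0],np.round(f(r.x),1)
E
python3 - <<'E'
from keeper import *
p=shot("top");s=shot("scene")
crop(p,325,145,475,270,5,"k_t2")
print(kq(s,np.array([(587,145),(42,282)])/4+[155,205]-.4))
E
```

```text
(np.float64(0.06717328024949218), array([ 1. , -0.3, -1.2,  0.2]))
```

View pics/k_t2.png

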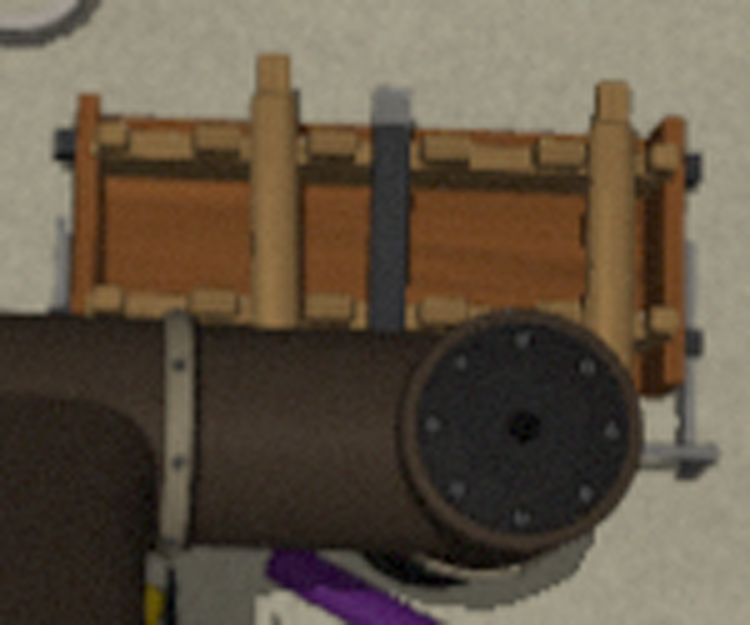

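Both views show the keeper fully out: the fit gives 0.067 and it pulls 25 N against the stop. I'll release and go to the outer chisels on the sheet. The two outer chisels need to move about 20 mm inwards so the handles fit beside them.

>>> {"fn": "arm_command", "kwargs": {
  "plan": [
    [0.2,[0.03,0,0],[0,0,0]],
    [0.2,[-0.02,0,-0.04],[0,0.1,0]],
    [0.2,[-0.02,0,-0.04],[0,0.1,0]],
    [0.2,[-0.02,0,1],[0,0.02,0]],
    [0.2,[0,0,1],[0,0,0]],
    [0.2,[0,0,1],[0,0,0]],
    [0.2,[0.2,0.7,0.4],[0,0,0.8]],
    [0.2,[0.4,1,0],[0,0,0.8]],
    [0.2,[0.5,1,0],[0,0,0.8]],
    [0.2,[0.5,1,0],[0,0,0.8]],
    [0.2,[0.5,1,0],[0,0,0]],
    [0,[0.5,1,0],[0,0,0]],
    [0,[0.5,1,0],[0,0,0]],
    [0,[0.5,1,0],[0,0,0]],
    [0,[0.4,1,0],[0,0,0]],
    [-0.1,[0.4,1,0],[0,0,0]],
    [-0.1,[0.2,0.7,0],[0,0,0]]
  ]
}}

```text
clock: 7.75
eef_pos: [0.5731, 0.1091, 0.1917]
tool_rot: [-0.126, 0.992, -0.005, -0.01]
wrist_force: [-0.9, -0.3, -0.2]
opening: 0.45
```

Run:
```python
from st import *
to(.569,.099,.05,14.4)
```

```text
t 7.75 tcp [0.5731 0.1091 0.1917] yaw 14.47 zaxis [-0.018 -0.012 -1.   ] F [-0.9 -0.3 -0.2] open 0.45 j [ 0.52  0.26 -0.25  0.   -1.08 -1.84]
units [-0.14 -0.34 -4.72] turn -0.01
```

```bash
python3 - <<'E'
s=open('st.py').read()
s=s.replace('''print("units"''','''zx=R.from_quat(arm.get_state()["tool_rot"]).as_matrix()[:,2]; print("tilt",np.round([-zx[1]/.0873,zx[0]/.0873],2),"units"''')
open('st.py','w').write(s)
E
python3 -c "
from st import *
to(.569,.099,.05,14.4)"
```

```text
t 7.75 tcp [0.5731 0.1091 0.1917] yaw 14.47 zaxis [-0.018 -0.012 -1.   ] F [-0.9 -0.3 -0.2] open 0.45 j [ 0.52  0.26 -0.25  0.   -1.08 -1.84]
tilt [ 0.14 -0.21] units [-0.14 -0.34 -4.72] turn -0.01
```

>>> {"fn": "arm_command", "kwargs": {
  "plan": [
    [-0.1,[-0.14,-0.34,-0.5],[0.13,-0.2,0]],
    [-0.1,[0,0,-1],[0,0,0]],
    [-0.1,[0,0,-1],[0,0,0]],
    [-0.1,[0,0,-1],[0,0,0]],
    [-0.1,[0,0,-0.8],[0,0,0]],
    [-0.1,[0,0,-0.1],[0,0,0]]
  ]
}}

```text
clock: 8.35
eef_pos: [0.5671, 0.1005, 0.0568]
tool_rot: [-0.128, 0.992, -0.001, -0.001]
wrist_force: [-0.7, 0.5, 0.3]
opening: 0.446
```

Run:
```python
from st import *
to(.569,.099,.0165,14.4)
s=shot("scene"); crop(s,320,185,480,305,5,"g1")
```

```text
t 8.35 tcp [0.5671 0.1005 0.0568] yaw 14.66 zaxis [-0.001 -0.002 -1.   ] F [-0.7  0.5  0.3] open 0.446 j [ 0.52  0.38 -0.43  0.   -0.76 -1.83]
tilt [ 0.02 -0.02] units [ 0.06 -0.05 -1.34] turn -0.05
```

View pics/g1.png

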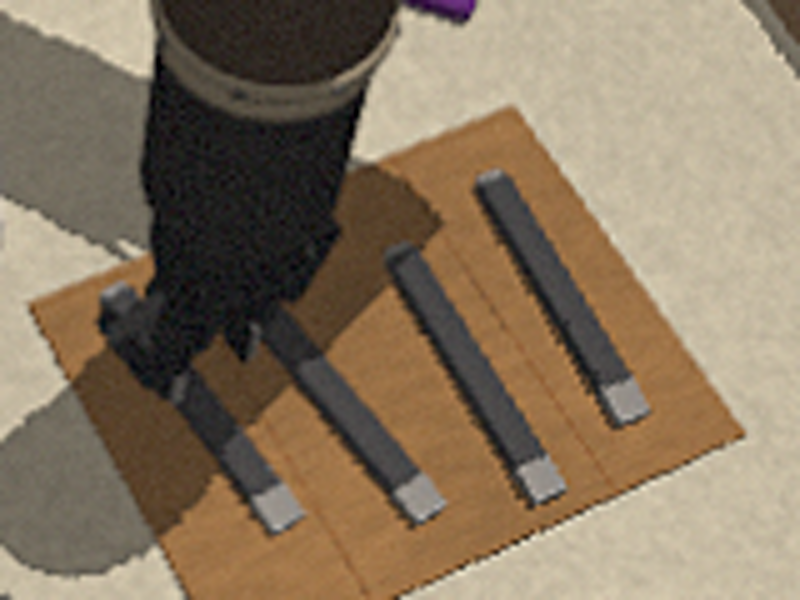

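The fingers straddle the right-most chisel (crop 180, 390), with neighbours clear. Now lower, grip and shift it.

>>> {"fn": "arm_command", "kwargs": {
  "plan": [
    [-0.1,[0.06,-0.05,-0.9],[0,0,-0.05]],
    [-0.1,[0,0,-0.45],[0,0,0]],
    [-0.1,[0,0,-0.03],[0,0,0]],
    [-1,[0,0,-0.03],[0,0,0]],
    [-1,[0,0,-0.03],[0,0,0]],
    [-1,[0,0,-0.03],[0,0,0]],
    [-1,[0,0,-0.03],[0,0,0]]
  ],
  "newtons": 60
}}

```text
clock: 9.1
eef_pos: [0.5727, 0.1003, 0.0197]
tool_rot: [-0.126, 0.992, -0.0, 0.003]
wrist_force: [-3.6, -0.2, 6.3]
opening: 0.211
```

```bash
python3 -c "
from st import *
to(.5667,.119,.0165,14.4)"
```

```text
t 9.1 tcp [0.5727 0.1003 0.0197] yaw 14.5 zaxis [ 0.007  0.001 -1.   ] F [-3.6 -0.2  6.3] open 0.211 j [ 0.51  0.44 -0.46  0.   -0.67 -1.83]
tilt [-0.01  0.08] units [-0.2   0.62 -0.11] turn -0.02
```

>>> {"fn": "arm_command", "kwargs": {
  "plan": [
    [-1,[0,0,0.25],[0,0.05,0]],
    [-1,[-0.05,0.35,0],[0,0.03,0]],
    [-1,[-0.05,0.35,-0.04],[0,0.02,0]],
    [-1,[-0.02,0,-0.2],[0,0.02,0]],
    [-1,[-0.02,0,-0.1],[0,0.02,0]]
  ]
}}

```text
clock: 9.6
eef_pos: [0.5692, 0.1234, 0.0195]
tool_rot: [-0.127, 0.992, 0.001, -0.002]
wrist_force: [-11.2, -9.4, 40.7]
opening: 0.211
```

```bash
python3 -c "
from st import *
to(.5667,.119,.0185,14.4)"
```

```text
t 9.6 tcp [0.5692 0.1234 0.0195] yaw 14.58 zaxis [-0.004  0.001 -1.   ] F [-11.2  -9.4  40.7] open 0.211 j [ 0.55  0.45 -0.44 -0.   -0.69 -1.86]
tilt [-0.01 -0.05] units [-0.08 -0.15 -0.03] turn -0.04
```

>>> {"fn": "arm_command", "kwargs": {
  "plan": [
    [-0.1,[0,0,0],[0,0,0]],
    [-0.1,[-0.02,0,-0.02],[0,0,0]],
    [-0.1,[0,0,0.5],[0,0,0]],
    [-0.1,[0,0,1],[0,0,-0.6]],
    [-0.1,[0,0.9,0.5],[0,0,-0.8]],
    [-0.1,[0,1,-0.04],[0,0,-0.8]],
    [-0.1,[0,1,-0.04],[0,0,0]],
    [-0.1,[0,1,-0.04],[0,0,0]],
    [-0.1,[0,1,-0.04],[0,0,0]],
    [-0.1,[0,1,-0.04],[0,0,0]],
    [-0.1,[0,0.5,-0.04],[0,0,0]]
  ]
}}

```text
clock: 10.7
eef_pos: [0.5688, 0.3218, 0.0724]
tool_rot: [-0.026, 1.0, 0.002, -0.002]
wrist_force: [0.1, -0.7, -0.0]
opening: 0.45
```

```bash
python3 -c "
from st import *
to(.568,.315,.05,3.4)"
```

```text
t 10.7 tcp [0.5688 0.3218 0.0724] yaw 3.01 zaxis [-0.003  0.004 -1.   ] F [ 0.1 -0.7 -0. ] open 0.45 j [ 0.81  0.47 -0.23 -0.01 -0.87 -2.32]
tilt [-0.04 -0.04] units [-0.03 -0.23 -0.75] turn 0.08
```

>>> {"fn": "arm_command", "kwargs": {
  "plan": [
    [-0.1,[-0.03,-0.23,-0.5],[-0.04,-0.04,0.08]],
    [-0.1,[0,0,-0.8],[0,0,0]],
    [-0.1,[0,0,-0.4],[0,0,0]],
    [-0.1,[0,0,-0.05],[0,0,0]]
  ]
}}

```text
clock: 11.1
eef_pos: [0.5678, 0.3176, 0.0175]
tool_rot: [-0.032, 0.999, 0.0, 0.001]
wrist_force: [-0.3, 1.0, -0.4]
opening: 0.454
```

```bash
python3 -c "
from st import *
to(.568,.315,.018,3.4)
s=shot('scene'); crop(s,320,185,480,305,4,'g2')"
```

```text
t 11.1 tcp [0.5678 0.3176 0.0175] yaw 3.62 zaxis [ 0.001  0.001 -1.   ] F [-0.3  1.  -0.4] open 0.454 j [ 0.81  0.53 -0.29  0.   -0.75 -2.32]
tilt [-0.01  0.01] units [ 0.01 -0.09  0.02] turn -0.04
```

View pics/g2.png

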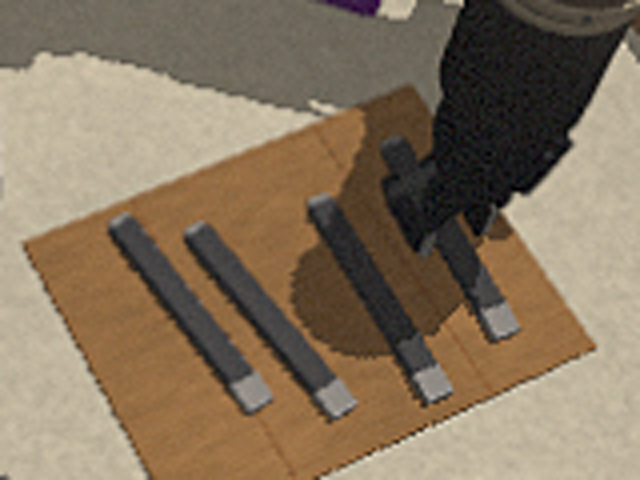

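Fingers straddle the left-most chisel. Grip and shift it inwards ~24 mm.

>>> {"fn": "arm_command", "kwargs": {
  "plan": [
    [-1,[0,0,-0.02],[0,0,0]],
    [-1,[-0.01,0,-0.03],[0,0,0]],
    [-1,[-0.01,0,-0.03],[0,0,0]],
    [-1,[-0.01,0,-0.03],[0,0,0]],
    [-1,[0,0,0.25],[0,0,0]],
    [-1,[0.05,-0.4,0],[0,0,0.3]],
    [-1,[0.05,-0.4,-0.03],[0,0,0.3]],
    [-1,[-0.01,0,-0.12],[0,0,0]]
  ]
}}

```text
clock: 11.95
eef_pos: [0.5711, 0.2936, 0.0222]
tool_rot: [-0.058, 0.998, 0.002, 0.002]
wrist_force: [-0.1, 0.1, -3.4]
opening: 0.214
```

```bash
python3 -c "
from st import *
to(.5706,.292,.018,6.6)"
```

```text
t 11.95 tcp [0.5711 0.2936 0.0222] yaw 6.69 zaxis [ 0.004  0.004 -1.   ] F [-0.1  0.1 -3.4] open 0.214 j [ 0.78  0.51 -0.31  0.   -0.74 -2.23]
tilt [-0.05  0.05] units [-0.02 -0.05 -0.14] turn -0.02
```

>>> {"fn": "arm_command", "kwargs": {
  "plan": [
    [-1,[0,0,-0.12],[0,0,0]],
    [-0.1,[0,0,0],[0,0,0]],
    [-0.1,[-0.02,0,-0.02],[0,0,0]],
    [-0.1,[0,0,0.5],[0,0,0]],
    [-0.1,[0,0,1],[0,0,0]],
    [0.1,[0,0,1],[0,0,0]],
    [0.1,[0,0,1],[0,0,-0.6]],
    [0.1,[0,-0.7,1],[0,0,-0.6]],
    [0.1,[0,-1,0],[0,0,-0.6]],
    [0.1,[0,-1,0],[0,0,0]],
    [0.1,[0,-1,0],[0,0,0]]
  ]
}}

```text
clock: 13.05
eef_pos: [0.5728, 0.1868, 0.1704]
tool_rot: [0.02, 1.0, 0.005, 0.008]
wrist_force: [-0.4, -0.2, -0.4]
opening: 0.548
```

Run:
```python
from st import *
p=shot("top"); s=shot("scene"); crop(p,325,145,475,270,5,"r3t"); crop(s,155,245,475,365,2.5,"r3s")
T=lambda l:np.array(l)/5+[325,145]-.4
for n,a,z in(("h62",[(273,55),(278,362)],.079),("h124",[(612,82),(607,392)],.079)):
    W=unproj(p,T(a),z); print(n,np.round(W,4).tolist(),np.round(W.mean(0),4),np.linalg.norm(W[0]-W[1]))
S=lambda l:np.array(l)/4+[155,245]-.4
st()
```

```text
h62 [[0.7038, -0.1566, 0.079], [0.534, -0.1571, 0.079]] [ 0.6189 -0.1568  0.079 ] 0.16981927805129363
h124 [[0.6901, -0.3427, 0.079], [0.5182, -0.3348, 0.079]] [ 0.6042 -0.3387  0.079 ] 0.17202298023545434
t 13.15 tcp [0.5723 0.1847 0.1703] yaw -2.43 zaxis [ 0.016  0.009 -1.   ] F [ 1.1 -0.5  0.4] open 0.553 j [ 0.64  0.28 -0.27  0.   -1.   -2.25]
```

View pics/r3t.png

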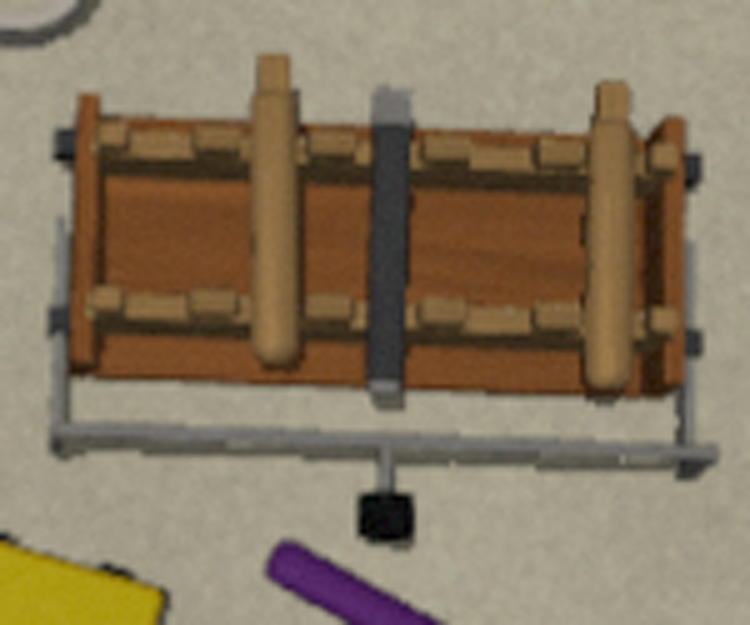

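View pics/r3s.png

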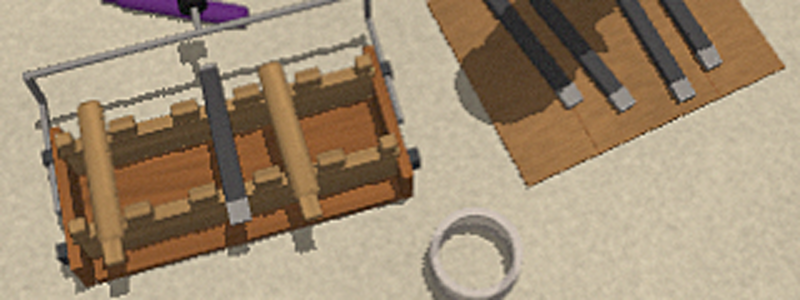

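>>> {"fn": "arm_command", "kwargs": {
  "plan": [
    [0.2,[0.1,-1,-0.02],[-0.05,0.1,0]],
    [0.2,[0.1,-1,-0.02],[-0.05,0.05,0]],
    [0.2,[0.1,-1,-0.02],[0,0,0]],
    [0.2,[0.1,-1,-0.02],[0,0,0]],
    [0.2,[0.1,-1,-0.02],[0,0,0]],
    [0.2,[0.15,-1,-0.02],[0,0,0]],
    [0.2,[0.15,-1,-0.02],[0,0,0]],
    [0.2,[0.15,-1,-0.02],[0,0,0]],
    [0.2,[0.15,-1,-0.02],[0,0,0]],
    [0.2,[0.15,-1,-0.02],[0,0,0]],
    [0.2,[0.1,-1,-0.02],[0,0,0.4]],
    [0.2,[0,-0.2,-0.02],[0,0,0]]
  ]
}}

```text
clock: 14.35
eef_pos: [0.6192, -0.1582, 0.1818]
tool_rot: [-0.001, 1.0, 0.002, 0.012]
wrist_force: [0.2, -0.4, 0.9]
opening: 0.6
```

Run:
```python
from st import *
to(.615,-.156,.083,-0.5)
```

```text
t 14.35 tcp [ 0.6192 -0.1582  0.1818] yaw 0.1 zaxis [ 0.023  0.005 -1.   ] F [ 0.2 -0.4  0.9] open 0.6 j [ 0.05  0.33 -0.17 -0.   -1.04 -1.62]
tilt [-0.05  0.27] units [-0.14  0.07 -3.29] turn -0.12
```

>>> {"fn": "arm_command", "kwargs": {
  "plan": [
    [0.2,[-0.15,0.07,-0.4],[-0.05,0.28,-0.12]],
    [0.2,[0,0,-1],[0,0,0]],
    [0.2,[0,0,-1],[0,0,0]],
    [0.2,[0,0,-0.8],[0,0,0]],
    [0.2,[0,0,-0.06],[0,0,0]]
  ]
}}

```text
clock: 14.85
eef_pos: [0.6148, -0.1524, 0.0833]
tool_rot: [0.006, 1.0, -0.0, -0.0]
wrist_force: [-1.3, 0.5, -0.3]
opening: 0.602
```

Run:
```python
from st import *
to(.615,-.156,.083,-0.5)
s=shot("scene"); crop(s,155,245,335,365,4,"g4")
```

```text
t 14.85 tcp [ 0.6148 -0.1524  0.0833] yaw -0.72 zaxis [-0.001 -0.001 -1.   ] F [-1.3  0.5 -0.3] open 0.602 j [ 0.07  0.43 -0.27  0.   -0.87 -1.65]
tilt [ 0.01 -0.01] units [ 0.01 -0.12 -0.01] turn 0.04
```

View pics/g4.png

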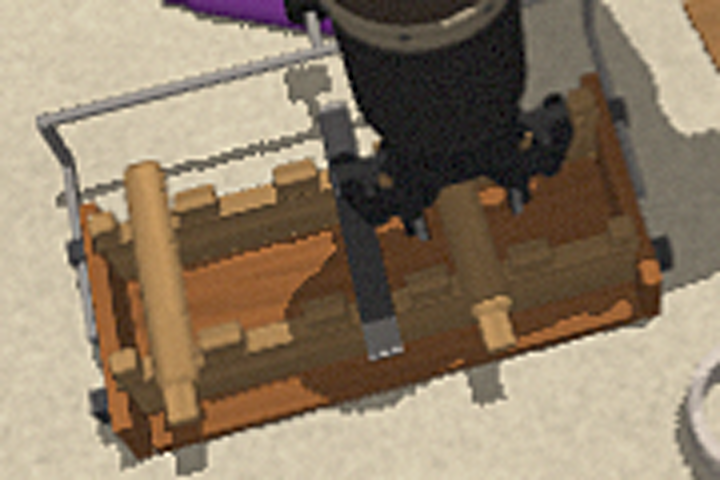

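The handle (crop 465, 240) sits between the fingers, tan and on the rack as described. Grip and lift.

>>> {"fn": "arm_command", "kwargs": {
  "plan": [
    [-1,[0,-0.08,-0.02],[0,0,0]],
    [-1,[-0.01,0,-0.03],[0,0,0]],
    [-1,[-0.01,0,-0.03],[0,0,0]],
    [-1,[-0.01,0,-0.03],[0,0,0]],
    [-1,[0,0,0.5],[0,0,0]],
    [-1,[0,0,1],[0,0,0]],
    [-1,[0,0,1],[0,0,0]]
  ],
  "newtons": 40
}}

```text
clock: 15.6
eef_pos: [0.6142, -0.1534, 0.159]
tool_rot: [0.006, 1.0, -0.001, -0.001]
wrist_force: [1.4, 0.3, -0.5]
opening: 0.293
```

Run:
```python
from st import *
u=np.array([.9934,.1149]);v=np.array([-.1149,.9934]);c=np.array([.5765,.208])
for x,y in((0,-.14),(0,.14)): print(c+x*u+y*v)
to(*(c-.139*v),.10,6.6)
s=shot("scene"); crop(s,155,185,475,365,2.5,"g5")
```

```text
[0.592586 0.068924]
[0.560414 0.347076]
t 15.6 tcp [ 0.6142 -0.1534  0.159 ] yaw -0.66 zaxis [-0.002 -0.001 -1.   ] F [ 1.4  0.3 -0.5] open 0.293 j [ 0.06  0.35 -0.2   0.   -1.02 -1.65]
tilt [ 0.01 -0.02] units [-0.72  7.44 -1.97] turn 1.45
```

View pics/g5.png

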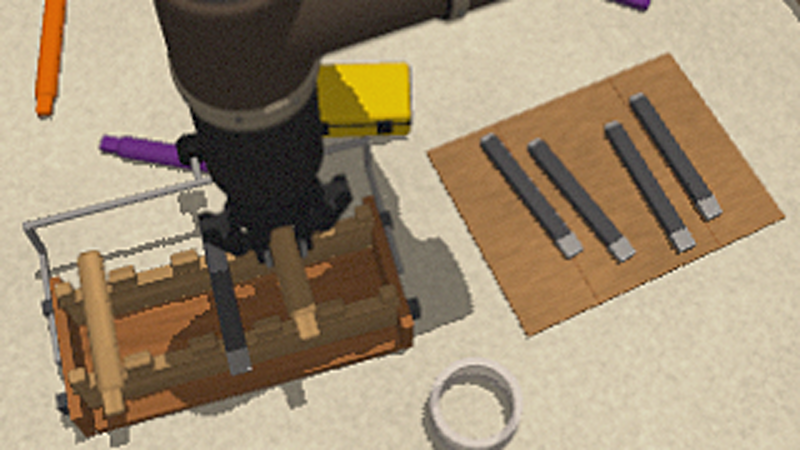

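The handle is held, and the sheet has a free strip along its right edge at crop (470, 220). Carry it there.

>>> {"fn": "arm_command", "kwargs": {
  "plan": [
    [-1,[0,0.9,0],[0,0,0]],
    [-1,[-0.1,1,-0.02],[0,0,0.3]],
    [-1,[-0.1,1,-0.02],[0,0,0.3]],
    [-1,[-0.1,1,-0.02],[0,0,0.3]],
    [-1,[-0.1,1,-0.02],[0,0,0.3]],
    [-1,[-0.1,1,-0.02],[0,0,0.25]],
    [-1,[-0.1,1,-0.02],[0,0,0]],
    [-1,[-0.1,0.4,-0.5],[0,0,0]],
    [-1,[0,0,-0.5],[0,0,0]],
    [-1,[0,0,-0.5],[0,0,0]],
    [-1,[0,0,-0.03],[0,0,0]]
  ]
}}

```text
clock: 16.75
eef_pos: [0.597, 0.0737, 0.1227]
tool_rot: [-0.059, 0.998, 0.002, 0.012]
wrist_force: [-0.4, 0.2, -1.6]
opening: 0.291
```

Run:
```python
from st import *
to(.5915,.070,.0175,6.6)
s=shot("scene"); crop(s,320,205,480,325,5,"g6")
```

```text
t 16.75 tcp [0.597  0.0737 0.1227] yaw 6.74 zaxis [ 0.023  0.005 -1.   ] F [-0.4  0.2 -1.6] open 0.291 j [ 0.45  0.33 -0.33  0.01 -0.89 -1.91]
tilt [-0.05  0.27] units [-0.18 -0.12 -3.51] turn -0.03
```

View pics/g6.png

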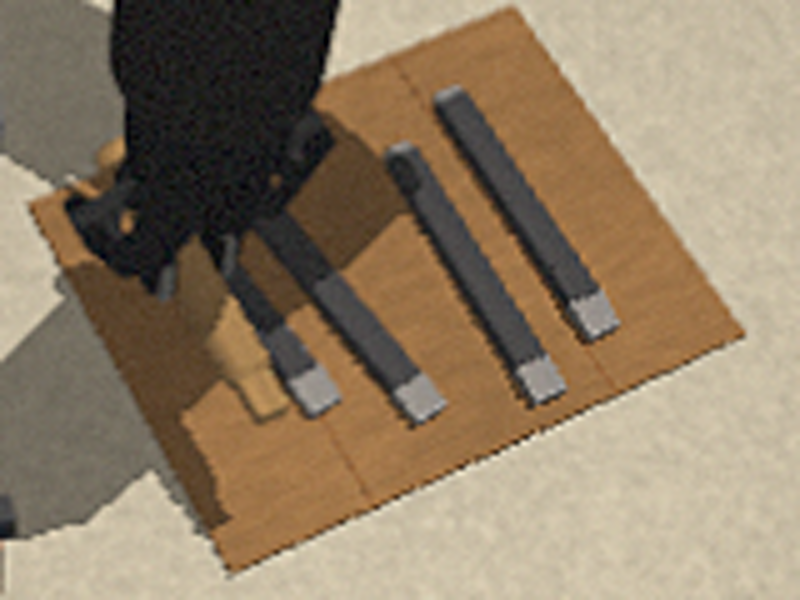

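Run:
```python
from st import *
to(.5915,.069,.0175,6.6)
```

```text
t 16.8 tcp [0.5976 0.0737 0.1237] yaw 6.74 zaxis [ 0.025  0.005 -1.   ] F [ 0.7 -0.8  0.7] open 0.291 j [ 0.45  0.33 -0.33  0.01 -0.89 -1.91]
tilt [-0.06  0.28] units [-0.2  -0.16 -3.54] turn -0.03
```

>>> {"fn": "arm_command", "kwargs": {
  "plan": [
    [-1,[-0.18,-0.16,-0.3],[-0.05,0.27,-0.03]],
    [-1,[0,0,-1],[0,0,0]],
    [-1,[0,0,-0.9],[0,0,0]],
    [-1,[0,0,-0.4],[0,0,0]],
    [-1,[0,0,-0.05],[0,0,0]]
  ]
}}

```text
clock: 17.3
eef_pos: [0.5941, 0.0675, 0.0457]
tool_rot: [-0.057, 0.998, 0.001, 0.002]
wrist_force: [-0.6, -0.0, -1.2]
opening: 0.295
```

Run:
```python
from st import *
to(.5915,.069,.0185,6.6)
```

```text
t 17.3 tcp [0.5941 0.0675 0.0457] yaw 6.48 zaxis [ 0.004  0.002 -1.   ] F [-0.6 -0.  -1.2] open 0.295 j [ 0.44  0.43 -0.39 -0.   -0.75 -1.9 ]
tilt [-0.02  0.04] units [-0.09  0.05 -0.91] turn 0.02
```

>>> {"fn": "arm_command", "kwargs": {
  "plan": [
    [-1,[-0.09,0.05,-0.6],[-0.02,0.04,0.02]],
    [-1,[0,0,-0.25],[0,0,0]],
    [-1,[0,0,-0.04],[0,0,0]],
    [-1,[0,0,-0.04],[0,0,0]]
  ]
}}

```text
clock: 17.7
eef_pos: [0.594, 0.069, 0.0206]
tool_rot: [-0.057, 0.998, 0.0, 0.002]
wrist_force: [0.4, -0.8, -1.1]
opening: 0.294
```

Run:
```python
from st import *
to(.5915,.069,.0175,6.6)
```

```text
t 17.7 tcp [0.594  0.069  0.0206] yaw 6.58 zaxis [ 0.004  0.001 -1.   ] F [ 0.4 -0.8 -1.1] open 0.294 j [ 0.44  0.46 -0.41  0.   -0.69 -1.9 ]
tilt [-0.01  0.04] units [-0.08 -0.   -0.1 ] turn 0.0
```

>>> {"fn": "arm_command", "kwargs": {
  "plan": [
    [-1,[-0.05,0,-0.12],[0,0.04,0]],
    [-0.05,[-0.01,0,-0.03],[0,0,0]],
    [-0.05,[-0.01,0,-0.03],[0,0,0]],
    [-0.05,[0,0,0.5],[0,0,0]],
    [-0.05,[0,0,1],[0,0,0]],
    [0.2,[0,0,1],[0,0,0]],
    [0.2,[0,-0.2,1],[0,0,0]],
    [0.2,[0,-1,0.6],[0,0,-0.6]],
    [0.2,[0,-1,-0.02],[0,0.04,-0.6]],
    [0.2,[0,-1,-0.02],[0,0.04,-0.6]],
    [0.2,[0,-1,-0.02],[0,0.02,0]],
    [0.2,[0,-1,-0.02],[0,0.02,0]]
  ]
}}

```text
clock: 18.9
eef_pos: [0.5956, -0.0877, 0.1496]
tool_rot: [0.02, 1.0, 0.002, 0.002]
wrist_force: [0.5, -0.1, -0.1]
opening: 0.597
```

Run:
```python
from st import *
p=shot("top");s=shot("scene"); crop(s,155,185,475,365,2.5,"g7")
to(.603,-.338,.17,-2.5)
T=lambda l:np.array(l)/5+[325,145]-.4
W=unproj(p,T([(392,88),(387,385)]),.084); print(W, W.mean(0))
```

```text
t 19.0 tcp [ 0.5953 -0.0896  0.1492] yaw -2.49 zaxis [ 0.002  0.003 -1.   ] F [ 0.7 -0.6 -0.8] open 0.595 j [ 0.17  0.31 -0.28 -0.   -0.98 -1.79]
tilt [-0.04  0.03] units [ 0.26 -8.28  0.69] turn -0.0
[[ 0.68441912 -0.22071282  0.084     ]
 [ 0.52086704 -0.21494516  0.084     ]] [ 0.60264308 -0.21782899  0.084     ]
```

View pics/g7.png

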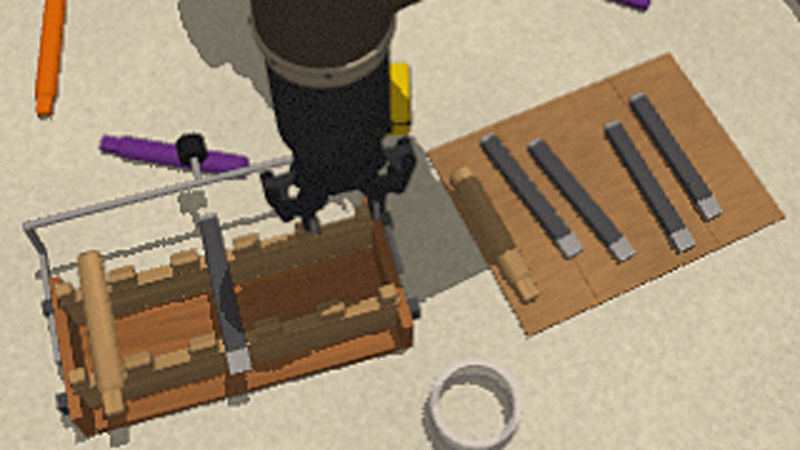

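The first handle lies flat on the sheet's right strip (crop 495, 235). Chisel5 is within about 5 mm of centred. Next the second handle (crop 100, 330).

>>> {"fn": "arm_command", "kwargs": {
  "plan": [
    [0.2,[0.03,-0.8,0.4],[0,0,0]],
    [0.2,[0.03,-1,0],[0,0,0]],
    [0.2,[0.03,-1,-0.02],[0,0,0]],
    [0.2,[0.03,-1,-0.02],[0,0,0]],
    [0.2,[0.03,-1,-0.02],[0,0,0]],
    [0.2,[0.03,-1,-0.02],[0,0,0]],
    [0.2,[0.03,-1,-0.02],[0,0,0]],
    [0.2,[0,-1,-0.02],[0,0,0]],
    [0.2,[0,-0.2,-0.3],[0,0,0]]
  ]
}}

```text
clock: 19.9
eef_pos: [0.6033, -0.3363, 0.1527]
tool_rot: [0.02, 1.0, 0.001, 0.005]
wrist_force: [-0.0, -0.2, 0.9]
opening: 0.597
```

Run:
```python
from st import *
to(.602,-.3385,.083,-2.5)
```

```text
t 19.9 tcp [ 0.6033 -0.3363  0.1527] yaw -2.3 zaxis [ 0.009  0.003 -1.   ] F [-0.  -0.2  0.9] open 0.597 j [-0.23  0.44 -0.07 -0.01 -1.05 -1.38]
tilt [-0.03  0.11] units [-0.04 -0.07 -2.32] turn -0.04
```

>>> {"fn": "arm_command", "kwargs": {
  "plan": [
    [0,[-0.04,-0.07,-0.3],[-0.03,0.11,-0.04]],
    [0,[0,0,-0.5],[0,0,0]],
    [0,[0,0,-0.5],[0,0,0]],
    [0,[0,0,-0.03],[0,0,0]]
  ]
}}

```text
clock: 20.3
eef_pos: [0.6009, -0.3361, 0.1077]
tool_rot: [0.022, 1.0, 0.001, -0.002]
wrist_force: [-0.4, -0.1, -0.6]
opening: 0.5
```

Run:
```python
from st import *
to(.602,-.3385,.083,-2.5)
s=shot("scene"); crop(s,155,245,335,365,4,"g8")
```

```text
t 20.3 tcp [ 0.6009 -0.3361  0.1077] yaw -2.55 zaxis [-0.004  0.002 -1.   ] F [-0.4 -0.1 -0.6] open 0.5 j [-0.23  0.48 -0.11 -0.   -0.98 -1.39]
tilt [-0.02 -0.05] units [ 0.04 -0.08 -0.82] turn 0.01
```

View pics/g8.png

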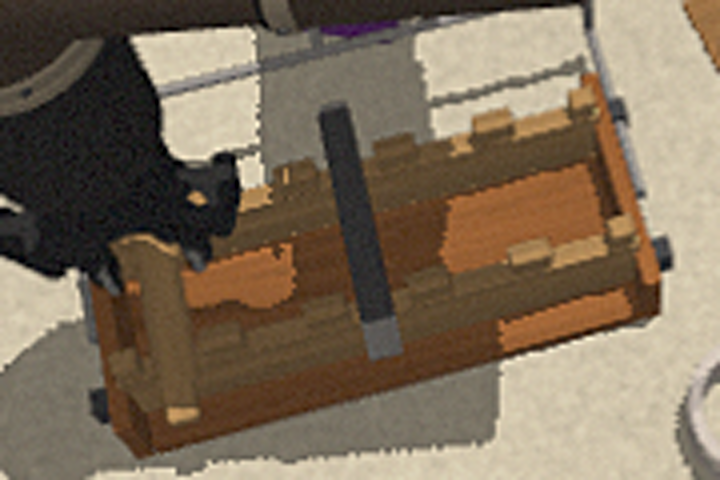

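>>> {"fn": "arm_command", "kwargs": {
  "plan": [
    [0,[0.04,-0.06,-0.5],[-0.02,-0.05,0]],
    [0,[0,0,-0.36],[0,0,0]],
    [0,[0,0,-0.03],[0,0,0]],
    [-1,[0,0,-0.03],[0,0,0]],
    [-1,[-0.01,0,-0.03],[0,0,0]],
    [-1,[-0.01,0,-0.03],[0,0,0]],
    [-1,[-0.01,0,-0.03],[0,0,0]]
  ],
  "newtons": 40
}}

```text
clock: 21.05
eef_pos: [0.6047, -0.3359, 0.0821]
tool_rot: [0.02, 1.0, -0.001, 0.003]
wrist_force: [-1.6, 1.2, 5.2]
opening: 0.288
```

Run:
```python
from st import *
to(.602,-.3385,.16,-2.5)
```

```text
t 21.05 tcp [ 0.6047 -0.3359  0.0821] yaw -2.26 zaxis [ 0.006 -0.003 -1.   ] F [-1.6  1.2  5.2] open 0.288 j [-0.23  0.51 -0.14  0.   -0.91 -1.39]
tilt [0.03 0.07] units [-0.09 -0.09  2.6 ] turn -0.05
```

>>> {"fn": "arm_command", "kwargs": {
  "plan": [
    [-1,[0,0,0.6],[0,0.07,0]],
    [-1,[0,0,1],[0,0,0]],
    [-1,[0,0.1,1],[0,0,0]],
    [-1,[0,0.9,0.6],[0,0,0]],
    [-1,[0,1,0],[0,0,0]],
    [-1,[0,1,-0.02],[0,0,0.3]],
    [-1,[0,1,-0.02],[0,0,0.3]],
    [-1,[0,1,-0.02],[0,0,0.3]],
    [-1,[0,1,-0.02],[0,0,0.3]],
    [-1,[-0.1,1,-0.02],[0,0,0.3]],
    [-1,[-0.1,1,-0.02],[0,0,0.3]],
    [-1,[-0.1,1,-0.02],[0,0,0]],
    [-1,[-0.1,1,-0.02],[0,0,0]],
    [-1,[-0.1,1,-0.02],[0,0,0]],
    [-1,[-0.1,1,-0.02],[0,0,0]],
    [-1,[-0.1,1,-0.02],[0,0,0]],
    [-1,[-0.1,1,-0.02],[0,0,0]],
    [-1,[-0.1,1,-0.02],[0,0,0]],
    [-1,[-0.1,1,-0.02],[0,0,0]],
    [-1,[-0.1,1,-0.02],[0,0,0]]
  ]
}}

```text
clock: 23.05
eef_pos: [0.5652, 0.1892, 0.1702]
tool_rot: [-0.056, 0.998, 0.001, 0.001]
wrist_force: [-0.1, 0.8, -0.4]
opening: 0.291
```

Run:
```python
from st import *
to(.560,.347,.10,6.6)
```

```text
t 23.05 tcp [0.5652 0.1892 0.1702] yaw 6.47 zaxis [ 0.002  0.002 -1.   ] F [-0.1  0.8 -0.4] open 0.291 j [ 0.65  0.28 -0.27 -0.   -1.02 -2.11]
tilt [-0.02  0.02] units [-0.17  5.26 -2.34] turn 0.03
```

>>> {"fn": "arm_command", "kwargs": {
  "plan": [
    [-1,[-0.04,1,-0.2],[0,0,0]],
    [-1,[-0.04,1,-0.4],[0,0,0]],
    [-1,[-0.04,1,-0.4],[0,0,0]],
    [-1,[-0.04,1,-0.4],[0,0,0]],
    [-1,[0,0.8,-0.4],[0,0,0]],
    [-1,[0,0.2,-0.4],[0,0,0]],
    [-1,[0,0,-0.2],[0,0,0]],
    [-1,[0,0,-0.03],[0,0,0]]
  ]
}}

```text
clock: 23.85
eef_pos: [0.5588, 0.3484, 0.0935]
tool_rot: [-0.058, 0.998, 0.002, 0.001]
wrist_force: [-0.9, 0.5, -1.2]
opening: 0.294
```

Run:
```python
from st import *
to(.560,.347,.05,6.6)
p=shot("top");s=shot("scene"); crop(s,320,185,480,305,5,"g9")
```

```text
t 23.85 tcp [0.5588 0.3484 0.0935] yaw 6.6 zaxis [ 0.003  0.003 -1.   ] F [-0.9  0.5 -1.2] open 0.294 j [ 0.85  0.45 -0.21 -0.   -0.91 -2.31]
tilt [-0.04  0.03] units [ 0.04 -0.05 -1.45] turn -0.0
```

View pics/g9.png

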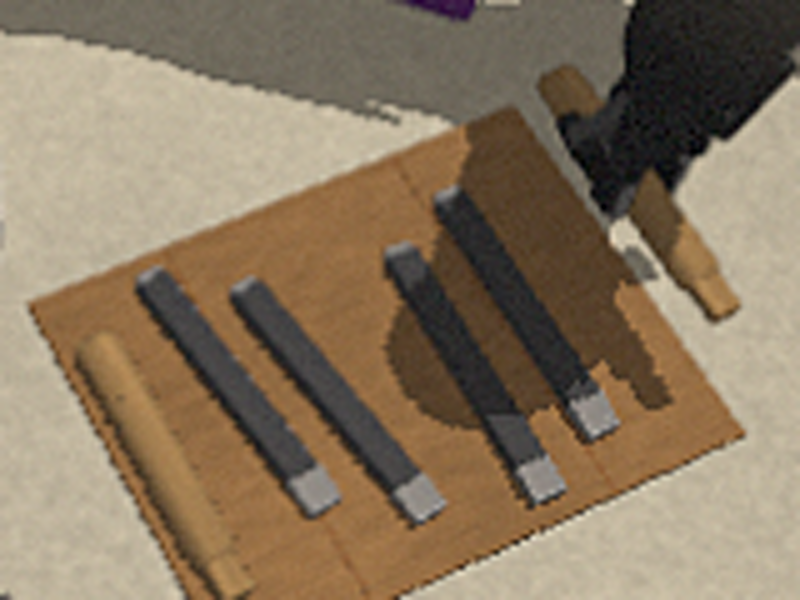

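>>> {"fn": "arm_command", "kwargs": {
  "plan": [
    [-1,[0.04,-0.08,-0.6],[-0.04,0.03,0]],
    [-1,[0,0,-0.8],[0,0,0]],
    [-1,[0,0,-0.6],[0,0,0]],
    [-1,[0,0,-0.2],[0,0,0]],
    [-1,[0,0,-0.03],[0,0,0]]
  ]
}}

```text
clock: 24.45
eef_pos: [0.5628, 0.3425, 0.0276]
tool_rot: [-0.055, 0.998, 0.002, 0.002]
wrist_force: [-0.4, 0.3, -0.5]
opening: 0.295
```

Run:
```python
from st import *
to(.560,.345,.0175,6.6)
```

```text
t 24.45 tcp [0.5628 0.3425 0.0276] yaw 6.32 zaxis [ 0.005  0.004 -1.   ] F [-0.4  0.3 -0.5] open 0.295 j [ 0.84  0.53 -0.27  0.   -0.77 -2.3 ]
tilt [-0.05  0.05] units [-0.09  0.08 -0.34] turn 0.06
```

>>> {"fn": "arm_command", "kwargs": {
  "plan": [
    [-1,[-0.08,0.06,-0.28],[-0.05,0.05,0.05]],
    [-1,[-0.02,0,-0.06],[0,0,0]],
    [-0.05,[-0.01,0,-0.03],[0,0,0]],
    [-0.05,[-0.01,0,-0.03],[0,0,0]],
    [-0.05,[0,0,0.5],[0,0,0]],
    [-0.05,[0,0,1],[0,0,0]],
    [-0.1,[0,-0.5,1],[0,0,0]],
    [-0.1,[0,-1,0.2],[0,0,0]],
    [-0.1,[0,-0.3,-0.05],[0,0,0]]
  ]
}}

```text
clock: 25.35
eef_pos: [0.5612, 0.2919, 0.1055]
tool_rot: [-0.059, 0.998, 0.002, 0.004]
wrist_force: [0.4, 1.0, -0.2]
opening: 0.453
```

```bash
cat > chis.py <<'E'
from st import *
C=np.array([.5765,.208]);U=np.array([.9934,.1149]);Vv=np.array([-.1149,.9934])
def look(name=None):
    for n in("top","scene"):
        pp=shot(n); hsv=cv2.cvtColor(pp["color"],cv2.COLOR_RGB2HSV)
        cor=np.array([np.r_[C+a*.118*U+b*.158*Vv,.004] for a,b in((1,1),(1,-1),(-1,-1),(-1,1))])
        fill=np.zeros(hsv.shape[:2],np.uint8); cv2.fillConvexPoly(fill,np.round(proj(pp,cor)).astype(int),255)
        g=((fill>0)&(hsv[...,1]<70)).astype(np.uint8)
        k,l,sx,ce=cv2.connectedComponentsWithStats(g)
        for i in range(1,k):
            if sx[i,4]<200: continue
            pts=np.argwhere(l==i)[:,::-1]; W=unproj(pp,pts,.018)[:,:2]
            rc=cv2.minAreaRect((W*1000).astype(np.float32)); bp=cv2.boxPoints(rc)
            e=max((bp[1]-bp[0],bp[2]-bp[1]),key=np.linalg.norm); a=(np.degrees(np.arctan2(e[1],e[0]))+90)%180-90
            print(n,np.round(rc[0],1),np.round(sorted(rc[1]),1),round(float(a),1))
        if name and n=="scene": crop(pp,155,185,475,365,2.5,name)
E
python3 - <<'E'
from chis import *
st(); look("g10")
E
```

```text
t 25.35 tcp [0.5612 0.2919 0.1055] yaw 6.8 zaxis [ 0.007  0.004 -1.   ] F [ 0.4  1.  -0.2] open 0.453 j [ 0.79  0.4  -0.26  0.   -0.9  -2.24]
top [582.9 273.8] [ 70.  190.1] 4.9
top [586.3 171. ] [ 19.7 169. ] 14.9
top [564.3 121. ] [ 19.7 169.6] 14.5
scene [493.7 324.7] [49.5 75.1] 4.8
scene [572.4 291.6] [ 23.9 170.3] 6.0
scene [598.  247.9] [ 22.2 170.8] 5.1
scene [567.5 120.9] [ 22.6 169.8] 14.6
scene [589.6 169.9] [ 22.8 169.2] 15.6
```

View pics/g10.png

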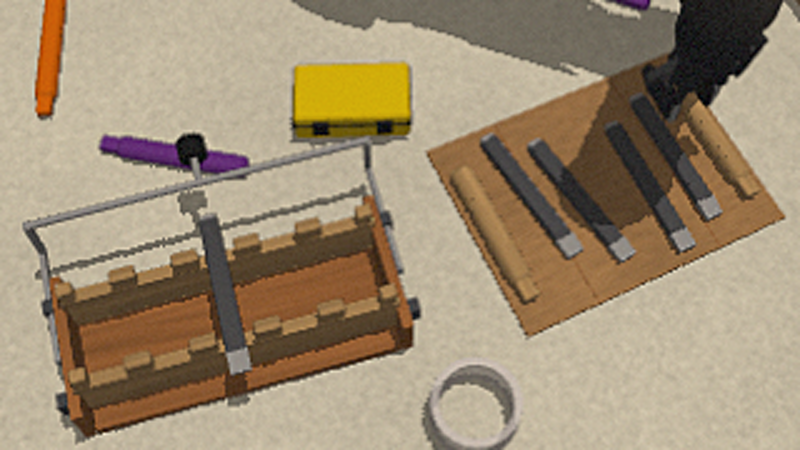

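Both handles now lie on the sheet. Chisel a is at (0.571, 0.292), yaw 6.5°; pick it up for the +124 place.

```bash
python3 -c "
from st import *
to(.571,.292,.0175,6.4)"
```

```text
t 25.45 tcp [0.5614 0.2926 0.1044] yaw 6.78 zaxis [ 0.007  0.004 -1.   ] F [0.6 0.  0.6] open 0.453 j [ 0.79  0.4  -0.26  0.   -0.9  -2.24]
tilt [-0.04  0.08] units [ 0.32 -0.02 -2.9 ] turn -0.08
```

>>> {"fn": "arm_command", "kwargs": {
  "plan": [
    [-0.1,[0.3,0.0,-0.5],[-0.05,0.08,-0.08]],
    [-0.1,[0,0,-0.8],[0,0,0]],
    [-0.1,[0,0,-0.8],[0,0,0]],
    [-0.1,[0,0,-0.4],[0,0,0]],
    [-0.1,[0,0,-0.05],[0,0,0]]
  ]
}}

```text
clock: 25.95
eef_pos: [0.5723, 0.2955, 0.023]
tool_rot: [-0.056, 0.998, -0.001, -0.0]
wrist_force: [-0.4, 0.6, -0.1]
opening: 0.452
```

```bash
python3 -c "
from st import *
to(.571,.292,.0175,6.4)"
```

```text
t 25.95 tcp [0.5723 0.2955 0.023 ] yaw 6.39 zaxis [-0.    -0.001 -1.   ] F [-0.4  0.6 -0.1] open 0.452 j [ 0.78  0.52 -0.3   0.   -0.76 -2.24]
tilt [ 0.02 -0.01] units [-0.04 -0.12 -0.18] turn 0.0
```

>>> {"fn": "arm_command", "kwargs": {
  "plan": [
    [-0.1,[-0.04,-0.1,-0.2],[0,0,0]],
    [-1,[0,0,-0.04],[0,0,0]],
    [-1,[-0.01,0,-0.03],[0,0,0]],
    [-1,[-0.01,0,-0.03],[0,0,0]],
    [-1,[0,0,-0.03],[0,0,0]],
    [-1,[0,0,0.5],[0,0,0]],
    [-1,[0,0,1],[0,0,0]],
    [-1,[0,0,1],[0,0,0]],
    [-1,[0,-0.3,1],[0,0,0]],
    [-1,[0.1,-1,0.9],[0,0,-0.3]],
    [-1,[0.1,-1,0],[0,0,-0.3]],
    [-1,[0.1,-1,0],[0,0,-0.3]],
    [-1,[0.1,-1,0],[0,0,-0.3]],
    [-1,[0.1,-1,0],[0,0,-0.3]],
    [-1,[0.1,-1,0],[0,0,-0.2]],
    [-1,[0.1,-1,0],[0,0,0]],
    [-1,[0.1,-1,0],[0,0,0]],
    [-1,[0.1,-1,0],[0,0,0]]
  ],
  "newtons": 60
}}

```text
clock: 27.75
eef_pos: [0.5938, 0.0077, 0.1498]
tool_rot: [0.019, 1.0, 0.002, -0.001]
wrist_force: [0.8, -0.4, -3.7]
opening: 0.217
```

```bash
python3 -c "
from st import *
to(.6116,-.0917,.15,-2)"
```

```text
t 27.75 tcp [0.5938 0.0077 0.1498] yaw -2.22 zaxis [-0.002  0.003 -1.   ] F [ 0.8 -0.4 -3.7] open 0.217 j [ 0.34  0.3  -0.29 -0.   -0.98 -1.95]
tilt [-0.03 -0.02] units [ 0.59 -3.31  0.01] turn 0.04
```

>>> {"fn": "arm_command", "kwargs": {
  "plan": [
    [-1,[0.2,-1,0],[0,0,0.04]],
    [-1,[0.2,-1,0],[-0.03,0,0]],
    [-1,[0.2,-1,0],[0,0,0]],
    [-1,[0,-0.3,-0.02],[0,0,0]],
    [-1,[0,0,-0.03],[0,0,0]]
  ]
}}

```text
clock: 28.25
eef_pos: [0.6099, -0.0985, 0.1467]
tool_rot: [0.02, 1.0, 0.001, -0.002]
wrist_force: [-0.2, 0.2, -3.7]
opening: 0.217
```

Run:
```python
from st import *
to(.6116,-.0917,.0845,-2)
s=shot("scene"); crop(s,155,245,335,365,4,"g11")
```

```text
t 28.25 tcp [ 0.6099 -0.0985  0.1467] yaw -2.33 zaxis [-0.004  0.002 -1.   ] F [-0.2  0.2 -3.7] open 0.217 j [ 0.15  0.34 -0.24 -0.   -0.99 -1.76]
tilt [-0.02 -0.04] units [ 0.06  0.23 -2.07] turn 0.07
```

View pics/g11.png

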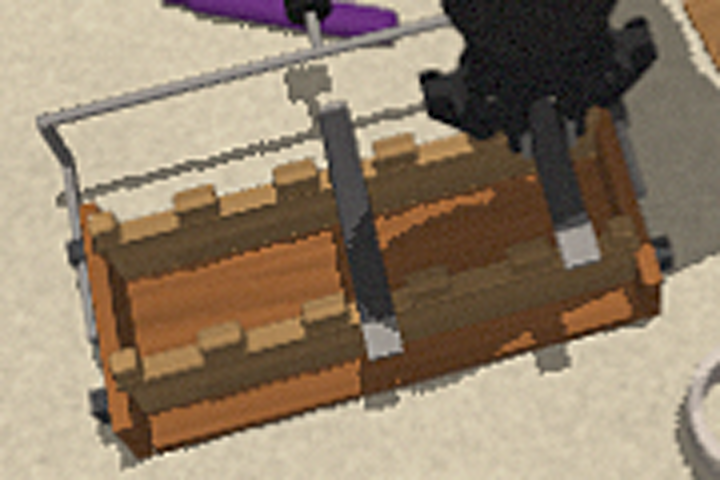

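>>> {"fn": "arm_command", "kwargs": {
  "plan": [
    [-1,[0.06,0.22,-0.3],[-0.02,-0.04,0.07]],
    [-1,[0,0,-0.6],[0,0,0]],
    [-1,[0,0,-0.6],[0,0,0]],
    [-1,[0,0,-0.2],[0,0,0]],
    [-1,[0,0,-0.03],[0,0,0]]
  ]
}}

```text
clock: 28.8
eef_pos: [0.6115, -0.0844, 0.0917]
tool_rot: [0.014, 1.0, 0.001, 0.001]
wrist_force: [-0.6, -5.1, -0.3]
opening: 0.217
```

Run:
```python
from st import *
to(.6116,-.0917,.0845,-2)
```

```text
t 28.8 tcp [ 0.6115 -0.0844  0.0917] yaw -1.61 zaxis [ 0.001  0.001 -1.   ] F [-0.6 -5.1 -0.3] open 0.217 j [ 0.18  0.4  -0.31 -0.   -0.87 -1.78]
tilt [-0.01  0.01] units [ 0.   -0.24 -0.24] turn -0.08
```

>>> {"fn": "arm_command", "kwargs": {
  "plan": [
    [-1,[0,-0.24,0],[0,0,-0.08]],
    [-1,[0,0,-0.06],[0,0,0]],
    [-1,[0,0,-0.1],[0,0,0]]
  ]
}}

```text
clock: 29.1
eef_pos: [0.6127, -0.0907, 0.0883]
tool_rot: [0.017, 1.0, 0.001, 0.002]
wrist_force: [-0.4, 0.0, -3.2]
opening: 0.218
```

Run:
```python
from st import *
to(.6116,-.0917,.0845,-2)
```

```text
t 29.1 tcp [ 0.6127 -0.0907  0.0883] yaw -1.91 zaxis [ 0.004  0.001 -1.   ] F [-0.4  0.  -3.2] open 0.218 j [ 0.17  0.4  -0.31 -0.   -0.86 -1.77]
tilt [-0.01  0.04] units [-0.04 -0.03 -0.13] turn -0.02
```

>>> {"fn": "arm_command", "kwargs": {
  "plan": [
    [-1,[-0.04,-0.03,-0.14],[0,0.04,0]],
    [-0.1,[-0.01,0,-0.03],[0,0,0]],
    [-0.1,[-0.01,0,-0.03],[0,0,0]],
    [-0.1,[0,0,0.5],[0,0,0]],
    [-0.1,[0,0,1],[0,0,0]],
    [-0.1,[0,0.3,1],[0,0,0]],
    [-0.1,[0,1,0],[0,0,0.3]],
    [-0.1,[0,1,0],[0,0,0.3]],
    [-0.1,[0,1,0],[0,0,0.3]],
    [-0.1,[-0.05,1,0],[0,0,0.3]],
    [-0.1,[-0.05,1,0],[0,0,0.2]],
    [-0.1,[-0.05,1,0],[0,0,0]],
    [-0.1,[-0.05,1,0],[0,0,0]],
    [-0.1,[-0.05,1,-0.2],[0,0,0]],
    [-0.1,[-0.05,1,-0.4],[0,0,0]],
    [-0.1,[-0.05,1,-0.5],[0,0,0]],
    [-0.1,[-0.05,0.6,-0.6],[0,0,0]],
    [-0.1,[0,0,-0.1],[0,0,0]]
  ]
}}

```text
clock: 30.9
eef_pos: [0.6041, 0.2483, 0.1166]
tool_rot: [-0.046, 0.999, 0.003, 0.012]
wrist_force: [0.3, -0.8, -0.3]
opening: 0.445
```

Run:
```python
from chis import *
to(.597,.2482,.05,5.2); look("g12")
```

```text
t 30.9 tcp [0.6041 0.2483 0.1166] yaw 5.31 zaxis [ 0.023  0.008 -1.   ] F [ 0.3 -0.8 -0.3] open 0.445 j [ 0.69  0.41 -0.22  0.01 -0.92 -2.18]
tilt [-0.09  0.27] units [-0.24 -0.   -2.22] turn -0.02
top [613.7 211.7] [119.1 232.7] 56.6
top [564.  122.1] [ 19.  169.6] 14.4
top [571.4 242.3] [ 29.7 122.5] 7.6
scene [553.5 276.7] [112.  249.5] -32.0
scene [567.5 120.9] [ 23.  169.8] 14.8
scene [589.7 169.5] [ 22.8 169.2] 16.0
```

View pics/g12.png

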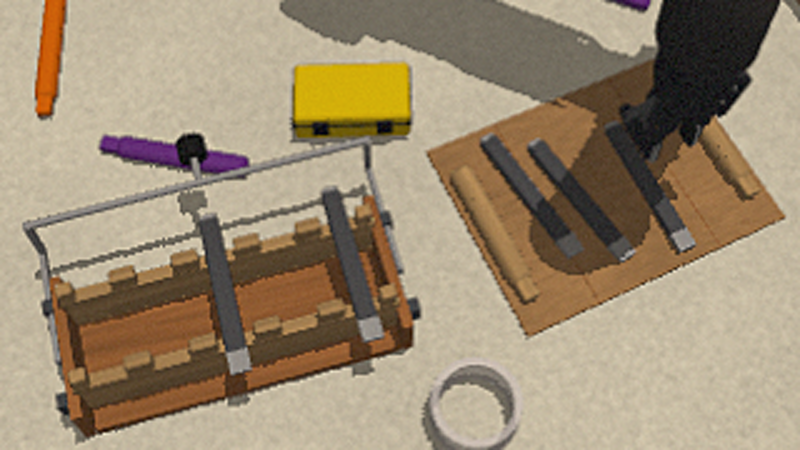

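First chisel is seated in +124 (crop 350, 265). Pick chisel b.

>>> {"fn": "arm_command", "kwargs": {
  "plan": [
    [-0.1,[-0.22,0,-0.5],[-0.09,0.27,0]],
    [-0.1,[0,0,-0.9],[0,0,0]],
    [-0.1,[0,0,-0.5],[0,0,0]],
    [-0.1,[0,0,-0.05],[0,0,0]]
  ]
}}

```text
clock: 31.4
eef_pos: [0.5999, 0.2446, 0.0611]
tool_rot: [-0.044, 0.999, 0.001, 0.002]
wrist_force: [0.2, -0.9, -0.8]
opening: 0.452
```

Run:
```python
from st import *
to(.597,.2482,.0175,5.2)
s=shot("scene"); crop(s,320,185,480,305,4,"g13")
```

```text
t 31.4 tcp [0.5999 0.2446 0.0611] yaw 5.1 zaxis [ 0.003  0.003 -1.   ] F [ 0.2 -0.9 -0.8] open 0.452 j [ 0.69  0.47 -0.26 -0.   -0.83 -2.17]
tilt [-0.03  0.04] units [-0.1   0.12 -1.45] turn 0.02
```

View pics/g13.png

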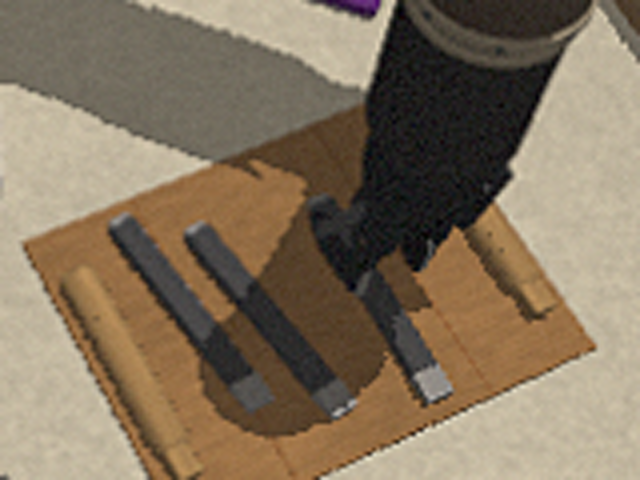

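>>> {"fn": "arm_command", "kwargs": {
  "plan": [
    [-0.1,[-0.1,0.1,-0.9],[-0.03,0.04,0]],
    [-0.1,[0,0,-0.3],[0,0,0]],
    [-0.1,[0,0,-0.03],[0,0,0]]
  ]
}}

```text
clock: 31.75
eef_pos: [0.5995, 0.2478, 0.0275]
tool_rot: [-0.044, 0.999, 0.001, 0.002]
wrist_force: [0.5, 1.1, -0.1]
opening: 0.453
```

Run:
```python
from st import *
to(.597,.2482,.0175,5.2)
s=shot("scene"); crop(s,320,185,480,305,4,"g14")
```

```text
t 31.75 tcp [0.5995 0.2478 0.0275] yaw 5.08 zaxis [ 0.004  0.003 -1.   ] F [ 0.5  1.1 -0.1] open 0.453 j [ 0.69  0.51 -0.29  0.   -0.76 -2.18]
tilt [-0.03  0.05] units [-0.08  0.01 -0.33] turn 0.02
```

View pics/g14.png

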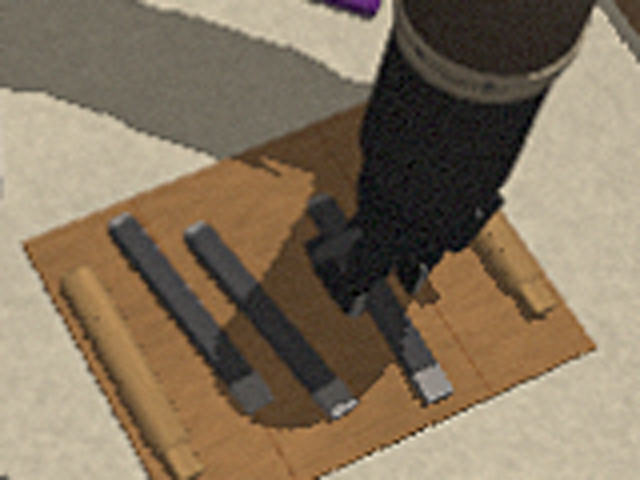

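>>> {"fn": "arm_command", "kwargs": {
  "plan": [
    [-0.1,[-0.06,0,-0.32],[-0.03,0.05,0]],
    [-1,[0,0,-0.05],[0,0,0]],
    [-1,[-0.01,0,-0.03],[0,0,0]],
    [-1,[-0.01,0,-0.03],[0,0,0]],
    [-1,[0,0,-0.03],[0,0,0]],
    [-1,[0,0,0.5],[0,0,0]],
    [-1,[0,0,1],[0,0,0]],
    [-1,[0,0,1],[0,0,0]],
    [-1,[0,-0.3,1],[0,0,0]],
    [-1,[0.05,-1,0.9],[0,0,-0.3]],
    [-1,[0.05,-1,0],[0,0,-0.3]],
    [-1,[0.05,-1,0],[0,0,-0.3]],
    [-1,[0.05,-1,0],[0,0,-0.3]],
    [-1,[0.05,-1,0],[0,0,-0.25]],
    [-1,[0.05,-1,0],[0,0,0]],
    [-1,[0.05,-1,0],[0,0,0]],
    [-1,[0.05,-1,0],[0,0,0]],
    [-1,[0.05,-1,0],[0,0,0]],
    [-1,[0.05,-1,0],[0,0,0]],
    [-1,[0.05,-1,0],[0,0,0]]
  ],
  "newtons": 60
}}

```text
clock: 33.8
eef_pos: [0.6084, -0.0996, 0.1494]
tool_rot: [0.019, 1.0, 0.002, -0.002]
wrist_force: [0.7, 0.6, -4.3]
opening: 0.216
```

```bash
python3 -c "
from st import *
to(.6094,-.1536,.14,-2)"
```

```text
t 33.8 tcp [ 0.6084 -0.0996  0.1494] yaw -2.22 zaxis [-0.004  0.004 -1.   ] F [ 0.7  0.6 -4.3] open 0.216 j [ 0.15  0.34 -0.24 -0.01 -1.   -1.76]
tilt [-0.05 -0.05] units [ 0.03 -1.8  -0.31] turn 0.04
```

>>> {"fn": "arm_command", "kwargs": {
  "plan": [
    [-1,[0.03,-1,0],[-0.05,-0.05,0.04]],
    [-1,[0,-0.55,-0.1],[0,0,0]],
    [-1,[0,-0.1,-0.2],[0,0,0]],
    [-1,[0,0,-0.03],[0,0,0]]
  ]
}}

```text
clock: 34.2
eef_pos: [0.6073, -0.1541, 0.1368]
tool_rot: [0.02, 1.0, 0.0, -0.002]
wrist_force: [0.1, 0.5, -3.3]
opening: 0.213
```

Run:
```python
from st import *
to(.6094,-.1536,.0845,-2)
s=shot("scene"); crop(s,155,245,335,365,4,"g15")
```

```text
t 34.2 tcp [ 0.6073 -0.1541  0.1368] yaw -2.32 zaxis [-0.003  0.001 -1.   ] F [ 0.1  0.5 -3.3] open 0.213 j [ 0.06  0.37 -0.23 -0.   -0.97 -1.67]
tilt [-0.01 -0.04] units [ 0.07  0.02 -1.74] turn 0.06
```

View pics/g15.png

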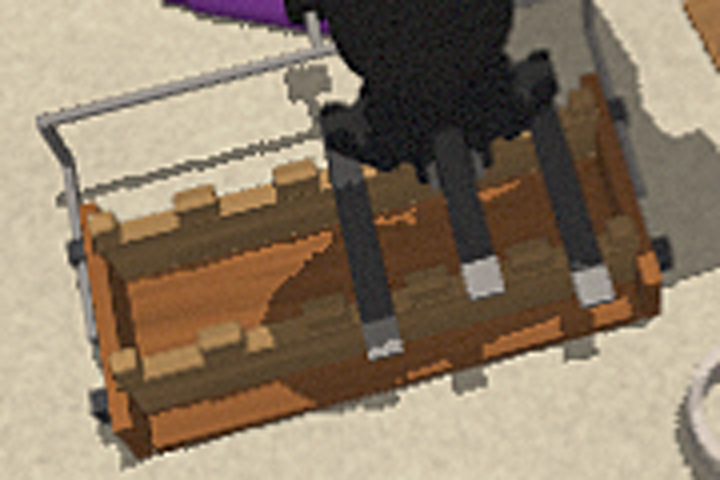

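>>> {"fn": "arm_command", "kwargs": {
  "plan": [
    [-1,[0.06,-0.05,-0.6],[-0.01,-0.04,0.06]],
    [-1,[0,0,-0.6],[0,0,0]],
    [-1,[0,0,-0.25],[0,0,0]],
    [-1,[0,0,-0.03],[0,0,0]]
  ]
}}

```text
clock: 34.65
eef_pos: [0.6105, -0.1513, 0.0922]
tool_rot: [0.015, 1.0, 0.0, 0.001]
wrist_force: [0.7, -0.2, -3.6]
opening: 0.212
```

Run:
```python
from st import *
to(.6094,-.1536,.0845,-2)
```

```text
t 34.65 tcp [ 0.6105 -0.1513  0.0922] yaw -1.75 zaxis [ 0.002  0.    -1.   ] F [ 0.7 -0.2 -3.6] open 0.212 j [ 0.07  0.41 -0.28 -0.   -0.88 -1.67]
tilt [-0.    0.03] units [-0.04 -0.08 -0.26] turn -0.05
```

>>> {"fn": "arm_command", "kwargs": {
  "plan": [
    [-1,[-0.04,-0.08,-0.22],[0,0.03,-0.05]],
    [-1,[-0.01,0,-0.08],[0,0,0]],
    [-0.1,[-0.01,0,-0.03],[0,0,0]],
    [-0.1,[-0.01,0,-0.03],[0,0,0]],
    [-0.1,[0,0,0.5],[0,0,0]],
    [-0.1,[0,0,1],[0,0,0]],
    [-0.1,[0,0.3,1],[0,0,0]],
    [-0.1,[0,1,0],[0,0,0.5]],
    [-0.1,[-0.1,1,0],[0,0,0.5]],
    [-0.1,[-0.1,1,0],[0,0,0.5]],
    [-0.1,[-0.1,1,0],[0,0,0.5]],
    [-0.1,[-0.1,1,0],[0,0,0.5]],
    [-0.1,[-0.1,1,0],[0,0,0.5]],
    [-0.1,[-0.1,1,0],[0,0,0.4]],
    [-0.1,[-0.1,1,-0.2],[0,0,0]],
    [-0.1,[-0.1,1,-0.4],[0,0,0]],
    [-0.1,[-0.05,1,-0.5],[0,0,0]],
    [-0.1,[-0.05,0.5,-0.6],[0,0,0]],
    [-0.1,[0,0,-0.1],[0,0,0]]
  ]
}}

```text
clock: 36.55
eef_pos: [0.5896, 0.1845, 0.12]
tool_rot: [-0.137, 0.99, 0.003, 0.017]
wrist_force: [0.3, -0.6, -0.5]
opening: 0.454
```

Run:
```python
from chis import *
to(.588,.170,.05,15.3); look("g16")
```

```text
t 36.55 tcp [0.5896 0.1845 0.12  ] yaw 15.76 zaxis [ 0.032  0.011 -0.999] F [ 0.3 -0.6 -0.5] open 0.454 j [ 0.63  0.35 -0.31  0.01 -0.88 -1.93]
tilt [-0.12  0.37] units [-0.05 -0.48 -2.33] turn -0.09
top [580.9 146.4] [108.4 213.8] 38.8
top [671.5 250.4] [ 32.8 101.9] -83.1
scene [492.8 263.4] [ 78.4 183.7] -59.3
scene [567.5 120.9] [ 22.6 169.8] 14.6
scene [589.7 170.3] [ 22.8 168.8] 15.3
```

View pics/g16.png

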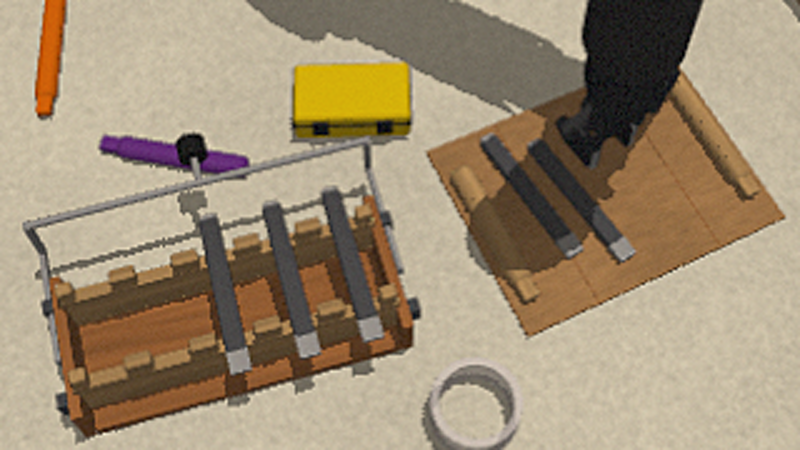

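Three are on the rack now. Next is chisel c at (0.588, 0.170), yaw 15.3° (crop 580, 200).

>>> {"fn": "arm_command", "kwargs": {
  "plan": [
    [-0.1,[-0.03,-0.48,-0.4],[-0.12,0.37,-0.09]],
    [-0.1,[0,0,-0.7],[0,0,0]],
    [-0.1,[0,0,-0.6],[0,0,0]],
    [-0.1,[0,0,-0.1],[0,0,0]]
  ]
}}

```text
clock: 37.05
eef_pos: [0.592, 0.1641, 0.0695]
tool_rot: [-0.131, 0.991, 0.001, 0.001]
wrist_force: [-0.1, 0.9, -0.9]
opening: 0.449
```

Run:
```python
from st import *
to(.588,.170,.0175,15.1)
```

```text
t 37.05 tcp [0.592  0.1641 0.0695] yaw 15.03 zaxis [ 0.002  0.002 -1.   ] F [-0.1  0.9 -0.9] open 0.449 j [ 0.59  0.42 -0.33 -0.   -0.82 -1.9 ]
tilt [-0.02  0.03] units [-0.13  0.2  -1.73] turn 0.01
```

>>> {"fn": "arm_command", "kwargs": {
  "plan": [
    [-0.1,[-0.13,0.18,-0.7],[-0.02,0.03,0]],
    [-0.1,[0,0,-0.6],[0,0,0]],
    [-0.1,[0,0,-0.05],[0,0,0]]
  ]
}}

```text
clock: 37.35
eef_pos: [0.5903, 0.1663, 0.0301]
tool_rot: [-0.129, 0.992, 0.0, 0.0]
wrist_force: [-0.0, -0.2, 0.5]
opening: 0.448
```

Run:
```python
from st import *
to(.588,.170,.0175,15.1)
s=shot("scene"); crop(s,320,185,480,305,4,"g17")
```

```text
t 37.35 tcp [0.5903 0.1663 0.0301] yaw 14.79 zaxis [ 0.001  0.001 -1.   ] F [-0.  -0.2  0.5] open 0.448 j [ 0.59  0.47 -0.37 -0.   -0.74 -1.9 ]
tilt [-0.01  0.01] units [-0.08  0.12 -0.42] turn 0.06
```

View pics/g17.png

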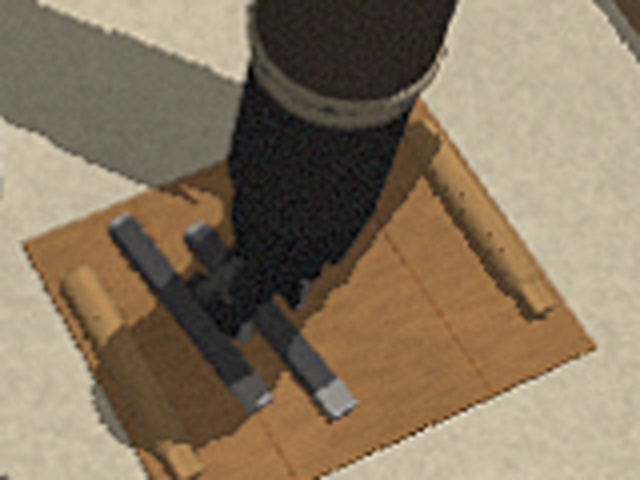

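The left finger is between chisels d and c but slightly towards d, so shift +4 mm before descending.

>>> {"fn": "arm_command", "kwargs": {
  "plan": [
    [-0.1,[-0.08,0.13,0],[0,0,0.06]],
    [-0.1,[0,0,-0.35],[0,0,0]],
    [-0.1,[0,0,-0.05],[0,0,0]]
  ]
}}

```text
clock: 37.7
eef_pos: [0.5903, 0.1707, 0.0217]
tool_rot: [-0.131, 0.991, 0.001, 0.003]
wrist_force: [0.3, -0.1, -0.0]
opening: 0.449
```

Run:
```python
from st import *
to(.588,.170,.0175,15.1)
```

```text
t 37.7 tcp [0.5903 0.1707 0.0217] yaw 15.08 zaxis [ 0.005  0.003 -1.   ] F [ 0.3 -0.1 -0. ] open 0.449 j [ 0.6   0.48 -0.38  0.   -0.71 -1.91]
tilt [-0.04  0.06] units [-0.08 -0.02 -0.14] turn 0.0
```

>>> {"fn": "arm_command", "kwargs": {
  "plan": [
    [-0.1,[-0.06,0,-0.16],[-0.04,0.05,0]],
    [-1,[0,0,-0.04],[0,0,0]],
    [-1,[-0.01,0,-0.03],[0,0,0]],
    [-1,[-0.01,0,-0.03],[0,0,0]],
    [-1,[0,0,-0.03],[0,0,0]],
    [-1,[0,0,0.5],[0,0,0]],
    [-1,[0,0,1],[0,0,0]],
    [-1,[0,0,1],[0,0,0]],
    [-1,[0,-0.3,1],[0,0,0]],
    [-1,[0.07,-1,0.9],[0,0,-0.5]],
    [-1,[0.07,-1,0],[0,0,-0.5]],
    [-1,[0.07,-1,0],[0,0,-0.5]],
    [-1,[0.07,-1,0],[0,0,-0.5]],
    [-1,[0.07,-1,0],[0,0,-0.5]],
    [-1,[0.07,-1,0],[0,0,-0.5]],
    [-1,[0.07,-1,0],[0,0,-0.4]],
    [-1,[0.05,-1,0],[0,0,0]],
    [-1,[0.03,-1,0],[0,0,0]],
    [-1,[0.03,-1,0],[0,0,0]],
    [-1,[0.03,-1,0],[0,0,0]]
  ],
  "newtons": 60
}}

```text
clock: 39.7
eef_pos: [0.5937, -0.1782, 0.1406]
tool_rot: [0.021, 1.0, 0.0, -0.012]
wrist_force: [-0.3, 0.0, -3.7]
opening: 0.21
```

```bash
python3 -c "
from st import *
to(.605,-.2775,.14,-2)"
```

```text
t 39.7 tcp [ 0.5937 -0.1782  0.1406] yaw -2.4 zaxis [-0.024  0.001 -1.   ] F [-0.3  0.  -3.7] open 0.21 j [ 0.02  0.36 -0.23 -0.   -1.   -1.63]
tilt [-0.01 -0.27] units [ 0.38 -3.31 -0.02] turn 0.08
```

>>> {"fn": "arm_command", "kwargs": {
  "plan": [
    [-1,[0.1,-1,0],[0,-0.27,0.08]],
    [-1,[0.1,-1,0],[0,0,0]],
    [-1,[0.1,-0.9,0],[0,0,0]],
    [-1,[0.05,-0.3,0],[0,0,0]],
    [-1,[0,0,-0.03],[0,0,0]]
  ]
}}

```text
clock: 40.2
eef_pos: [0.5989, -0.2803, 0.1334]
tool_rot: [0.02, 1.0, 0.002, -0.005]
wrist_force: [-0.5, -0.3, -5.2]
opening: 0.214
```

Run:
```python
from st import *
to(.605,-.2775,.0845,-2)
s=shot("scene"); crop(s,155,245,335,365,4,"g18")
```

```text
t 40.2 tcp [ 0.5989 -0.2803  0.1334] yaw -2.32 zaxis [-0.011  0.005 -1.   ] F [-0.5 -0.3 -5.2] open 0.214 j [-0.15  0.42 -0.15 -0.   -1.01 -1.46]
tilt [-0.05 -0.12] units [ 0.2   0.09 -1.63] turn 0.06
```

View pics/g18.png

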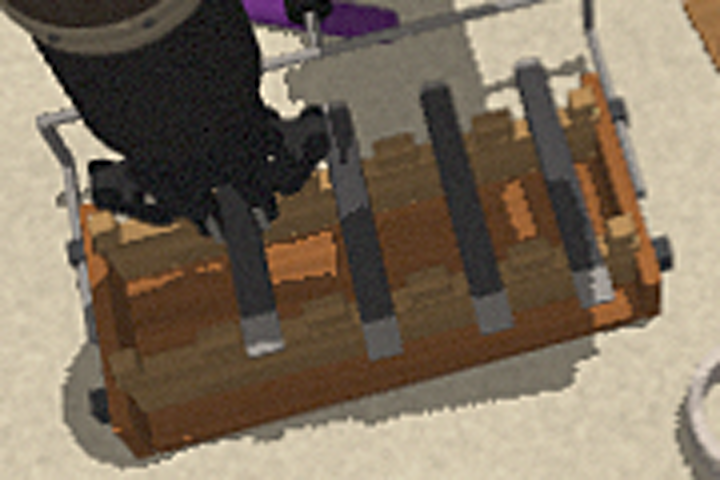

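>>> {"fn": "arm_command", "kwargs": {
  "plan": [
    [-1,[0.17,0.02,-0.5],[-0.05,-0.12,0.06]],
    [-1,[0,0,-0.6],[0,0,0]],
    [-1,[0,0,-0.25],[0,0,0]],
    [-1,[0,0,-0.03],[0,0,0]]
  ]
}}

```text
clock: 40.65
eef_pos: [0.603, -0.2748, 0.0898]
tool_rot: [0.016, 1.0, 0.001, -0.001]
wrist_force: [0.4, -0.3, -3.8]
opening: 0.218
```

Run:
```python
from st import *
to(.605,-.2775,.0845,-2)
```

```text
t 40.65 tcp [ 0.603  -0.2748  0.0898] yaw -1.86 zaxis [-0.002  0.002 -1.   ] F [ 0.4 -0.3 -3.8] open 0.218 j [-0.13  0.46 -0.2  -0.   -0.91 -1.47]
tilt [-0.02 -0.03] units [ 0.07 -0.09 -0.18] turn -0.03
```

>>> {"fn": "arm_command", "kwargs": {
  "plan": [
    [-1,[0.07,-0.08,-0.16],[0,0,0]],
    [-1,[0,0,-0.07],[0,0,0]],
    [-0.1,[-0.01,0,-0.03],[0,0,0]],
    [-0.1,[-0.01,0,-0.03],[0,0,0]],
    [-0.1,[0,0,0.5],[0,0,0]],
    [-0.1,[0,0,1],[0,0,0]],
    [-0.1,[0,0.3,1],[0,0,0]],
    [-0.1,[0,1,0],[0,0,0.5]],
    [-0.1,[-0.1,1,0],[0,0,0.5]],
    [-0.1,[-0.1,1,0],[0,0,0.5]],
    [-0.1,[-0.1,1,0],[0,0,0.5]],
    [-0.1,[-0.1,1,0],[0,0,0.5]],
    [-0.1,[-0.15,1,0],[0,0,0.5]],
    [-0.1,[-0.15,1,0],[0,0,0.3]],
    [-0.1,[-0.15,1,0],[0,0,0]],
    [-0.1,[-0.15,1,0],[0,0,0]],
    [-0.1,[-0.15,1,-0.1],[0,0,0]],
    [-0.1,[-0.15,1,-0.3],[0,0,0]],
    [-0.1,[-0.15,1,-0.4],[0,0,0]],
    [-0.1,[0,0.5,-0.5],[0,0,0]]
  ]
}}

```text
clock: 42.65
eef_pos: [0.5719, 0.1178, 0.1591]
tool_rot: [-0.134, 0.991, 0.0, 0.025]
wrist_force: [-1.1, -0.1, -0.4]
opening: 0.454
```

Run:
```python
from chis import *
to(.5665,.121,.05,14.5); look("g19")
```

```text
t 42.65 tcp [0.5719 0.1178 0.1591] yaw 15.35 zaxis [ 0.049  0.007 -0.999] F [-1.1 -0.1 -0.4] open 0.454 j [ 0.55  0.25 -0.36  0.03 -0.92 -1.87]
tilt [-0.08  0.56] units [-0.18  0.11 -3.64] turn -0.17
top [665.  160.3] [ 67.2 127.9] -83.0
top [568.   89.2] [119.7 137.7] 29.9
top [575.8 321.5] [ 25.9 145.3] 32.8
scene [489.8 185. ] [ 48.7 123.4] -83.2
scene [567.5 121.5] [ 22.6 170.1] 14.1
```

View pics/g19.png

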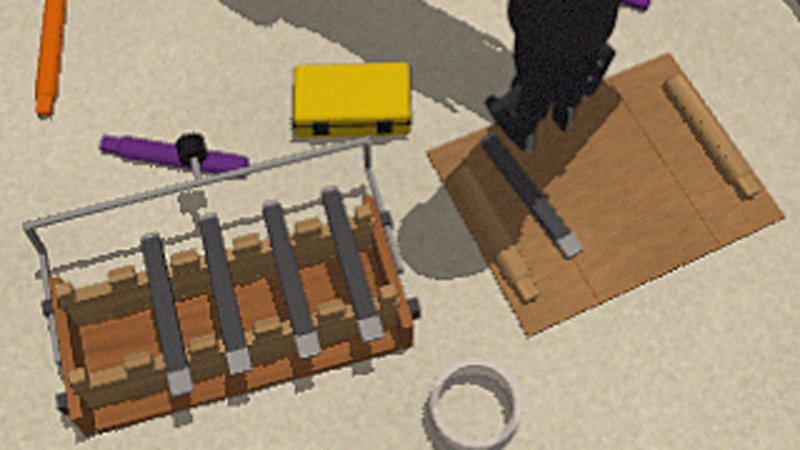

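Four chisels are on the rack. The last one is at (0.566, 0.121), yaw 14.4° (crop 530, 195).

>>> {"fn": "arm_command", "kwargs": {
  "plan": [
    [-0.1,[-0.1,0.05,-0.4],[-0.08,0.56,-0.17]],
    [-0.1,[0,0,-0.8],[0,0,0]],
    [-0.1,[0,0,-0.9],[0,0,0]],
    [-0.1,[0,0,-0.8],[0,0,0]],
    [-0.1,[0,0,-0.1],[0,0,0]]
  ]
}}

```text
clock: 43.25
eef_pos: [0.5727, 0.1182, 0.0749]
tool_rot: [-0.127, 0.992, 0.001, 0.004]
wrist_force: [-0.1, -0.6, -0.4]
opening: 0.446
```

Run:
```python
from st import *
to(.566,.121,.0175,14.4)
```

```text
t 43.25 tcp [0.5727 0.1182 0.0749] yaw 14.61 zaxis [ 0.008  0.003 -1.   ] F [-0.1 -0.6 -0.4] open 0.446 j [ 0.54  0.37 -0.4   0.   -0.79 -1.86]
tilt [-0.03  0.09] units [-0.22  0.09 -1.91] turn -0.04
```

>>> {"fn": "arm_command", "kwargs": {
  "plan": [
    [-0.1,[-0.2,0.07,-0.8],[-0.03,0.09,-0.04]],
    [-0.1,[0,0,-0.7],[0,0,0]],
    [-0.1,[0,0,-0.1],[0,0,0]]
  ]
}}

```text
clock: 43.55
eef_pos: [0.5705, 0.12, 0.0319]
tool_rot: [-0.125, 0.992, 0.001, 0.003]
wrist_force: [-1.3, 0.2, 0.3]
opening: 0.448
```

Run:
```python
from st import *
to(.566,.121,.0175,14.4)
s=shot("scene"); crop(s,320,185,480,305,4,"g20")
```

```text
t 43.55 tcp [0.5705 0.12   0.0319] yaw 14.39 zaxis [ 0.007  0.002 -1.   ] F [-1.3  0.2  0.3] open 0.448 j [ 0.54  0.42 -0.44  0.   -0.7  -1.87]
tilt [-0.03  0.08] units [-0.15  0.03 -0.48] turn 0.0
```

View pics/g20.png

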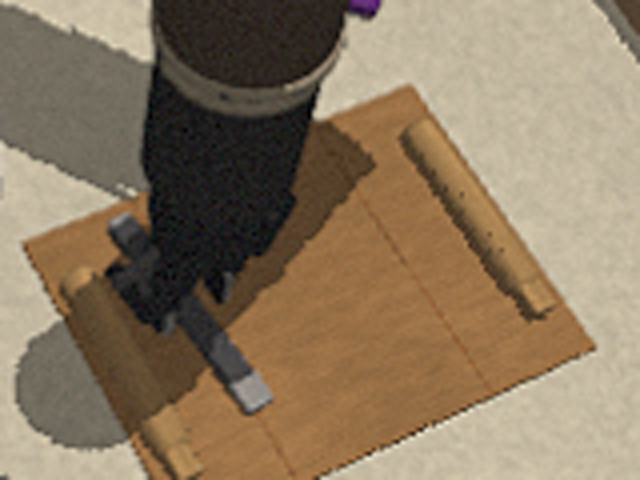

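>>> {"fn": "arm_command", "kwargs": {
  "plan": [
    [-0.1,[-0.14,0.02,-0.4],[-0.03,0.08,0]],
    [-0.1,[0,0,-0.12],[0,0,0]],
    [-1,[0,0,-0.04],[0,0,0]],
    [-1,[-0.01,0,-0.03],[0,0,0]],
    [-1,[-0.01,0,-0.03],[0,0,0]],
    [-1,[0,0,-0.03],[0,0,0]]
  ],
  "newtons": 60
}}

```text
clock: 44.2
eef_pos: [0.5692, 0.1219, 0.0192]
tool_rot: [-0.126, 0.992, 0.001, 0.004]
wrist_force: [-4.2, 0.4, 6.7]
opening: 0.215
```

Run:
```python
from st import *
to(.566,.121,.0175,14.4)
```

```text
t 44.2 tcp [0.5692 0.1219 0.0192] yaw 14.43 zaxis [ 0.007  0.003 -1.   ] F [-4.2  0.4  6.7] open 0.215 j [ 0.55  0.44 -0.46  0.   -0.67 -1.87]
tilt [-0.03  0.09] units [-0.11 -0.03 -0.06] turn -0.01
```

>>> {"fn": "arm_command", "kwargs": {
  "plan": [
    [-1,[0,0,0.5],[0,0.08,0]],
    [-1,[0,0,1],[0,0,0]],
    [-1,[0,0,1],[0,0,0]],
    [-1,[0,-0.3,1],[0,0,0]],
    [-1,[0.1,-1,0.95],[0,0,-0.5]],
    [-1,[0.1,-1,0.05],[0,0,-0.5]],
    [-1,[0.1,-1,0.02],[0,0,-0.5]],
    [-1,[0.1,-1,0.02],[0,0,-0.5]],
    [-1,[0.1,-1,0.02],[0,0,-0.5]],
    [-1,[0.1,-1,0.02],[0,0,-0.5]],
    [-1,[0.1,-1,0.02],[0,0,-0.3]],
    [-1,[0.1,-1,0.02],[0,-0.1,0]],
    [-1,[0.1,-1,0.02],[0,-0.1,0]],
    [-1,[0.1,-1,0.02],[0,0,0]],
    [-1,[0.1,-1,0.02],[0,0,0]],
    [-1,[0.1,-1,0.02],[0,0,0]],
    [-1,[0.05,-1,0.02],[0,0,0]],
    [-1,[0.05,-1,0.02],[0,0,0]],
    [-1,[0.05,-0.5,0.02],[0,0,0]]
  ]
}}

```text
clock: 46.1
eef_pos: [0.5984, -0.3361, 0.1586]
tool_rot: [0.023, 1.0, 0.005, 0.0]
wrist_force: [-0.2, 0.5, -4.1]
opening: 0.214
```

```bash
python3 -c "
from st import *
to(.606,-.3395,.14,-2)"
```

```text
t 46.1 tcp [ 0.5984 -0.3361  0.1586] yaw -2.68 zaxis [ 0.001  0.011 -1.   ] F [-0.2  0.5 -4.1] open 0.214 j [-0.23  0.44 -0.06 -0.01 -1.08 -1.38]
tilt [-0.12  0.01] units [ 0.25 -0.11 -0.62] turn 0.14
```

>>> {"fn": "arm_command", "kwargs": {
  "plan": [
    [-1,[0.22,-0.1,-0.5],[-0.12,0,0.14]],
    [-1,[0,0,-0.3],[0,0,0]],
    [-1,[0,0,-0.03],[0,0,0]]
  ]
}}

```text
clock: 46.4
eef_pos: [0.6035, -0.3409, 0.1311]
tool_rot: [0.019, 1.0, 0.001, -0.001]
wrist_force: [-1.4, 0.3, -3.8]
opening: 0.215
```

Run:
```python
from st import *
to(.606,-.3395,.0845,-2)
s=shot("scene"); crop(s,155,245,335,365,4,"g21")
```

```text
t 46.4 tcp [ 0.6035 -0.3409  0.1311] yaw -2.2 zaxis [-0.002  0.002 -1.   ] F [-1.4  0.3 -3.8] open 0.215 j [-0.23  0.47 -0.08 -0.   -1.02 -1.37]
tilt [-0.02 -0.02] units [ 0.08  0.05 -1.55] turn 0.04
```

View pics/g21.png

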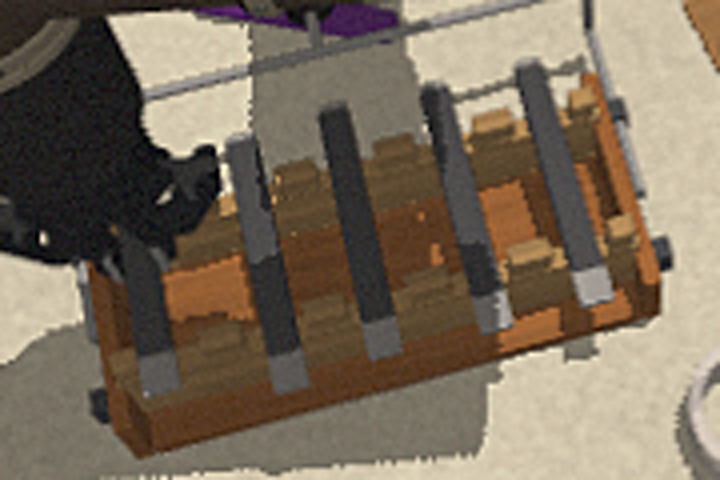

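>>> {"fn": "arm_command", "kwargs": {
  "plan": [
    [-1,[0.07,0,-0.5],[-0.02,0,0.04]],
    [-1,[0,0,-0.6],[0,0,0]],
    [-1,[0,0,-0.22],[0,0,0]],
    [-1,[0,0,-0.03],[0,0,0]]
  ]
}}

```text
clock: 46.85
eef_pos: [0.6067, -0.3385, 0.0898]
tool_rot: [0.016, 1.0, -0.0, 0.0]
wrist_force: [0.6, 0.6, -4.2]
opening: 0.215
```

Run:
```python
from st import *
to(.606,-.3395,.0845,-2)
```

```text
t 46.85 tcp [ 0.6067 -0.3385  0.0898] yaw -1.82 zaxis [ 0. -0. -1.] F [ 0.6  0.6 -4.2] open 0.215 j [-0.23  0.51 -0.12  0.   -0.94 -1.37]
tilt [0. 0.] units [-0.02 -0.03 -0.18] turn -0.04
```

>>> {"fn": "arm_command", "kwargs": {
  "plan": [
    [-1,[-0.02,-0.03,-0.13],[0,0,-0.04]],
    [-1,[0,0,-0.05],[0,0,0]],
    [-0.1,[-0.01,0,-0.03],[0,0,0]],
    [-0.1,[-0.01,0,-0.03],[0,0,0]],
    [-0.1,[0,0,0.5],[0,0,0]],
    [-0.1,[0,0,1],[0,0,0]],
    [0,[0,0,1],[0,0,0]],
    [0.1,[-0.3,0,1],[0,0,0]],
    [0.2,[-1,0.5,0],[0,0,0]],
    [0.3,[-1,0.7,0],[0,0,0]],
    [0.3,[-1,0.8,0],[0,0,0]],
    [0.3,[-1,0.8,0],[0,0,0]],
    [0.3,[-0.9,0.8,0],[0,0,0]],
    [0.3,[0,0.5,0],[0,0,0]]
  ]
}}

```text
clock: 48.25
eef_pos: [0.4502, -0.2181, 0.2111]
tool_rot: [0.018, 1.0, -0.005, 0.013]
wrist_force: [0.0, 0.4, 1.1]
opening: 0.65
```

Run:
```python
from st import *
to(.449,-.21,.088,-2)
p=shot("top");s=shot("scene"); crop(s,155,205,335,365,4,"g22"); crop(p,325,145,475,265,5,"g22t")
```

```text
t 48.25 tcp [ 0.4502 -0.2181  0.2111] yaw -2.03 zaxis [ 0.025 -0.011 -1.   ] F [0.  0.4 1.1] open 0.65 j [-0.05  0.08 -0.44  0.01 -1.03 -1.56]
tilt [0.12 0.29] units [-0.04  0.27 -4.1 ] turn 0.01
```

View pics/g22.png

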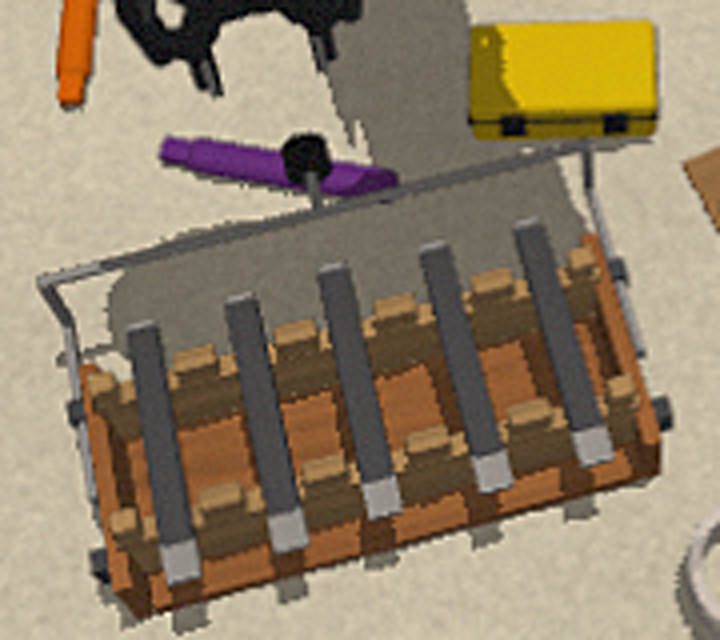

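View pics/g22t.png

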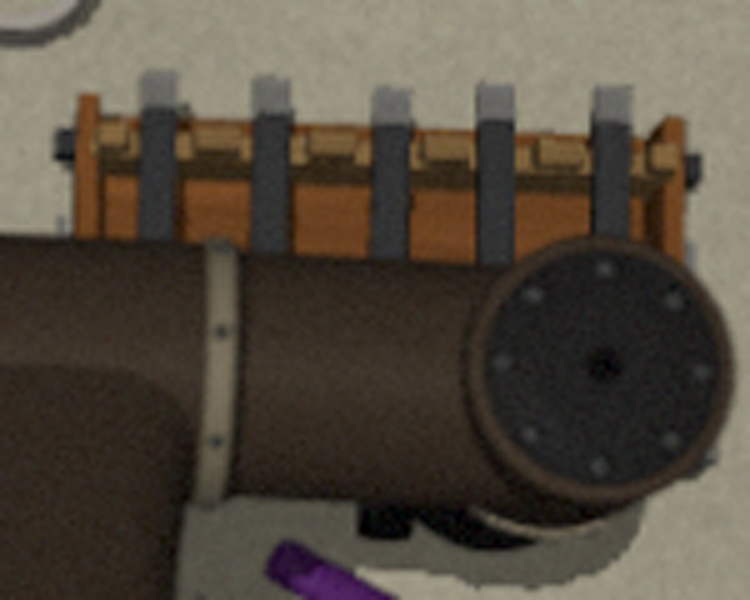

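Run:
```python
from keeper import *
s=shot("scene"); Mi=np.linalg.inv(rackT(*V))
S=lambda l:np.array(l)/4+[155,205]-.4
N=S([(143,324),(240,296),(333,265),(435,244),(527,221)]);F=S([(182,580),(290,548),(382,512),(495,487),(596,460)])
a=unproj(s,N,.084);b=unproj(s,F,.075)
for i in range(5):
    A=Mi@[*a[i],1];B=Mi@[*b[i],1];print(np.round((A+B)[:2]/2*1000,1),np.round((B-A)[:2]*1000,1))
```

```text
[   1.4 -122.4] [162.9  -4.6]
[ -0.5 -60. ] [163.5  -1.7]
[-6.2 -2. ] [161.9  -5.3]
[-2.7 64. ] [162.   -2.5]
[ -2.3 124.6] [162.2  -0.3]
```

All five chisels lie flat, one per place, and centred within about 6 mm by measurement. Now pinch the knob again.

>>> {"fn": "arm_command", "kwargs": {
  "plan": [
    [0.3,[-0.06,0.27,-0.3],[0.12,0.29,0]],
    [0.3,[0,0,-1],[0,0,0]],
    [0.3,[0,0,-1],[0,0,0]],
    [0.3,[0,0,-0.3],[0,0,0]],
    [0.3,[0,0,-0.03],[0,0,0]]
  ]
}}

```text
clock: 48.9
eef_pos: [0.4547, -0.2115, 0.1311]
tool_rot: [0.017, 1.0, -0.0, -0.0]
wrist_force: [-0.0, -0.4, -0.4]
opening: 0.653
```

Run:
```python
from st import *
to(.447,-.21,.088,-2)
s=shot("scene"); crop(s,155,205,335,325,4,"g23")
```

```text
t 48.9 tcp [ 0.4547 -0.2115  0.1311] yaw -1.97 zaxis [-0. -0. -1.] F [-0.  -0.4 -0.4] open 0.653 j [-0.04  0.18 -0.52  0.   -0.87 -1.56]
tilt [ 0. -0.] units [-0.26  0.05 -1.44] turn -0.01
```

View pics/g23.png

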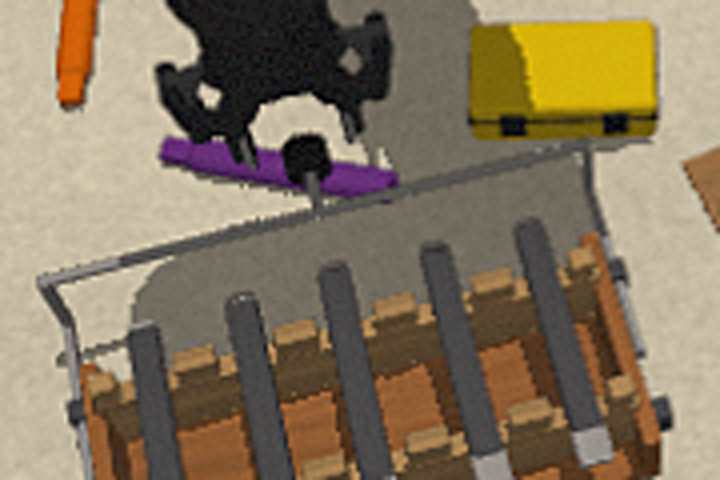

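>>> {"fn": "arm_command", "kwargs": {
  "plan": [
    [0.3,[-0.2,0.03,-0.7],[0,0,0]],
    [0.3,[0,0,-0.6],[0,0,0]],
    [0.3,[0,0,-0.1],[0,0,0]]
  ]
}}

```text
clock: 49.25
eef_pos: [0.4521, -0.2115, 0.0919]
tool_rot: [0.017, 1.0, -0.001, 0.002]
wrist_force: [-0.7, 0.4, 0.5]
opening: 0.653
```

Run:
```python
from st import *
to(.447,-.21,.088,-2)
```

```text
t 49.25 tcp [ 0.4521 -0.2115  0.0919] yaw -1.96 zaxis [ 0.005 -0.001 -1.   ] F [-0.7  0.4  0.5] open 0.653 j [-0.04  0.23 -0.57  0.   -0.77 -1.56]
tilt [0.02 0.06] units [-0.17  0.05 -0.13] turn -0.01
```

>>> {"fn": "arm_command", "kwargs": {
  "plan": [
    [0.3,[-0.14,0.04,-0.12],[0,0.06,0]],
    [-1,[-0.02,0,-0.04],[0,0.01,0]],
    [-1,[-0.02,0,-0.03],[0,0.01,0]],
    [-1,[-0.01,0,-0.03],[0,0.01,0]],
    [-1,[-0.01,0,-0.03],[0,0.01,0]]
  ],
  "newtons": 50
}}

```text
clock: 49.75
eef_pos: [0.4485, -0.2108, 0.0888]
tool_rot: [0.017, 1.0, -0.001, 0.0]
wrist_force: [-1.3, 2.0, 4.8]
opening: 0.332
```

Run:
```python
from st import *
to(.4493+.066,-.2123,.088,-2)
```

```text
t 49.75 tcp [ 0.4485 -0.2108  0.0888] yaw -1.92 zaxis [ 0.001 -0.003 -1.   ] F [-1.3  2.   4.8] open 0.332 j [-0.04  0.23 -0.58  0.   -0.76 -1.57]
tilt [0.03 0.01] units [ 2.23 -0.05 -0.03] turn -0.02
```

>>> {"fn": "arm_command", "kwargs": {
  "plan": [
    [-1,[0.3,-0.01,-0.02],[0,0,0]],
    [-1,[0.3,-0.01,-0.02],[0,0,0]],
    [-1,[0.3,-0.01,-0.02],[0,0,0]],
    [-1,[0.3,-0.01,-0.02],[0,0,0]],
    [-1,[0.3,-0.01,-0.02],[0,0,0]],
    [-1,[0.2,-0.01,-0.02],[0,0,0]]
  ]
}}

```text
clock: 50.35
eef_pos: [0.5009, -0.2127, 0.0888]
tool_rot: [0.017, 1.0, -0.001, 0.0]
wrist_force: [-3.8, 2.8, 7.7]
opening: 0.339
```

Run:
```python
from st import *
to(.4485+.066,-.2123,.088,-2)
s=shot("scene"); crop(s,155,205,335,365,4,"g24")
```

```text
t 50.35 tcp [ 0.5009 -0.2127  0.0888] yaw -1.92 zaxis [ 0.    -0.003 -1.   ] F [-3.8  2.8  7.7] open 0.339 j [-0.04  0.3  -0.48  0.   -0.8  -1.57]
tilt [0.03 0.  ] units [ 0.45  0.01 -0.03] turn -0.02
```

View pics/g24.png

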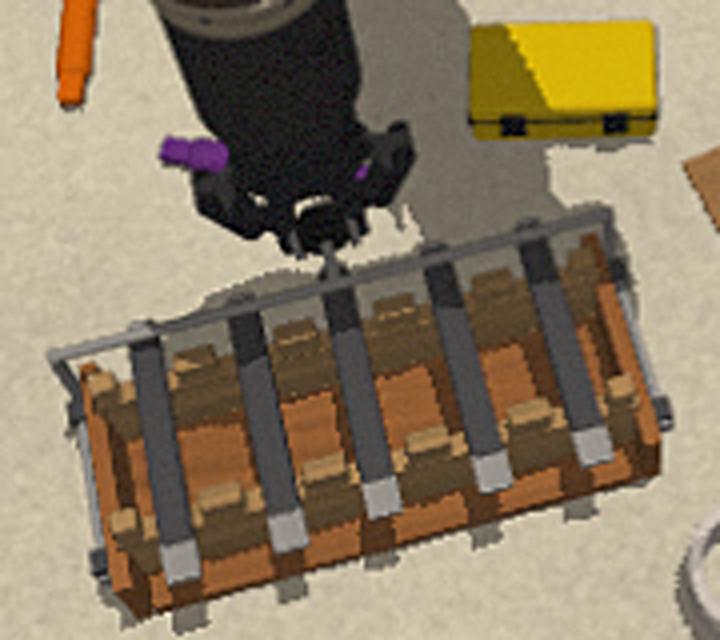

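>>> {"fn": "arm_command", "kwargs": {
  "plan": [
    [-1,[0.15,0,-0.02],[0,0,0]],
    [-1,[0.12,0,-0.02],[0,0,0]]
  ]
}}

```text
clock: 50.6
eef_pos: [0.5105, -0.213, 0.0888]
tool_rot: [0.016, 1.0, -0.002, -0.0]
wrist_force: [-5.1, 1.3, 9.3]
opening: 0.337
```

>>> {"fn": "arm_command", "kwargs": {
  "plan": [
    [-1,[0.12,0,-0.02],[0,0,0]],
    [-1,[0.1,0,-0.02],[0,0,0]]
  ]
}}

```text
clock: 50.8
eef_pos: [0.5145, -0.2131, 0.0887]
tool_rot: [0.017, 1.0, -0.002, -0.003]
wrist_force: [-20.2, 4.7, 23.2]
opening: 0.335
```

Run:
```python
from st import *
st()
s=shot("scene"); crop(s,155,205,335,365,4,"g25")
```

```text
t 50.8 tcp [ 0.5145 -0.2131  0.0887] yaw -1.9 zaxis [-0.007 -0.003 -1.   ] F [-20.2   4.7  23.2] open 0.335 j [-0.04  0.32 -0.44  0.01 -0.82 -1.57]
```

View pics/g25.png

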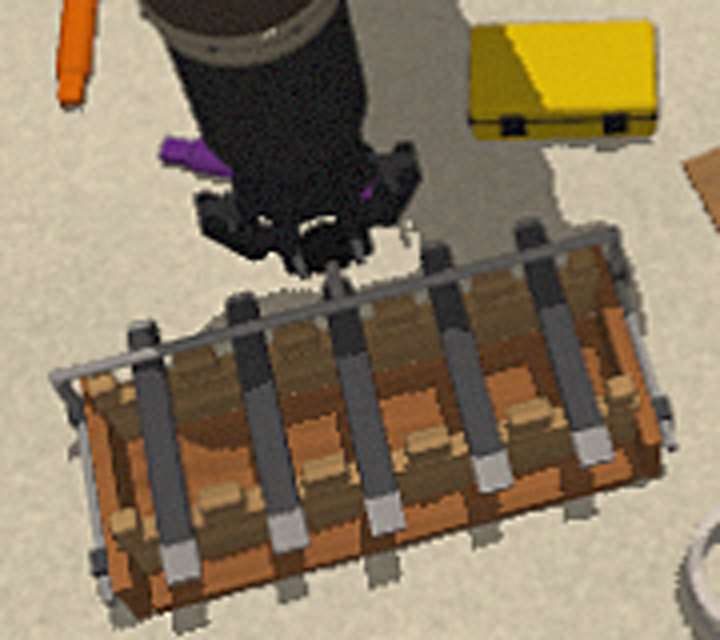

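>>> {"fn": "arm_command", "kwargs": {
  "plan": [
    [-1,[0,0,-0.02],[0,0,0]],
    [0.3,[0,0,-0.03],[0,-0.05,0]],
    [0.3,[-0.01,0,-0.03],[0,0,0]],
    [0.3,[-0.01,0,-0.03],[0,0,0]],
    [0.3,[0,0,0.4],[0,0,0]],
    [0.3,[0,0,1],[0,0,0]],
    [0.3,[0,0,1],[0,0,0]],
    [0.3,[-0.5,0,1],[0,0,0]],
    [0.3,[-1,0,1],[0,0,0]],
    [0.3,[-0.5,0.8,0.3],[0,0,0]],
    [0.3,[-0.3,1,0],[0,0,0]],
    [0.3,[-0.3,1,0],[0,0,0]],
    [0.3,[-0.3,1,0],[0,0,0]],
    [0.3,[0,1,0],[0,0,0]],
    [0.3,[0,1,0],[0,0,0]]
  ]
}}

```text
clock: 52.35
eef_pos: [0.4265, -0.0374, 0.2414]
tool_rot: [0.019, 1.0, -0.002, 0.004]
wrist_force: [1.4, 0.4, 0.8]
opening: 0.645
```

Run:
```python
from keeper import *
from st import *
st()
p=shot("top","full_t");s=shot("scene","full_s"); crop(s,155,245,335,365,4,"g26"); crop(p,325,145,475,245,5,"g26t")
print(kq(s,np.array([(613,236),(57,375)])/4+[155,205]-.4))
```

```text
t 52.35 tcp [ 0.4265 -0.0374  0.2414] yaw -2.17 zaxis [ 0.009 -0.004 -1.   ] F [1.4 0.4 0.8] open 0.645 j [ 0.38 -0.07 -0.51  0.01 -1.13 -2.  ]
(np.float64(0.0012656473288374366), array([ 1.6, -1.1, -1.6,  0.8]))
```

View pics/g26.png

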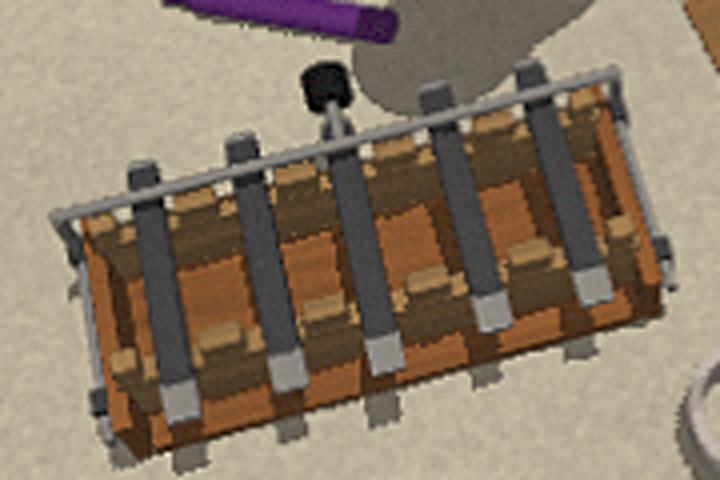

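View pics/g26t.png

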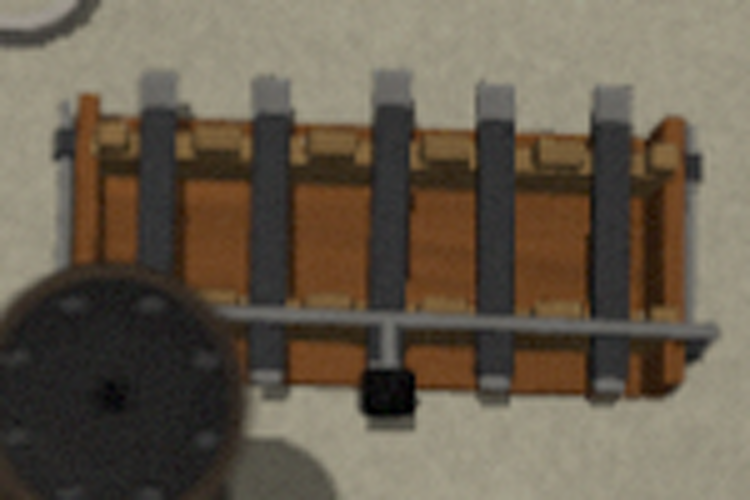

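View pics/full_s.png

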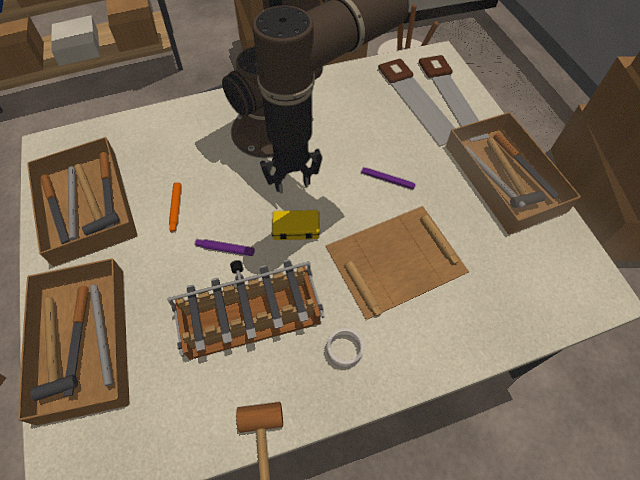

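Run:
```python
from keeper import *
s=shot("scene"); p=shot("top"); crop(p,180,150,320,260,5,"fin_sheet")
from chis import C,U,Vv
for n,pp in(("t",p),("s",s)):
    for o in arm.search_frame(pp,"handle1_c"):
        d=np.array(o["point"])[:2]-C; print(n,round(o["conf"],2),np.round(o["point"],3),np.round([d@U,d@Vv],3))
```

```text
t 0.97 [ 0.215 -0.342  0.014] [-0.423 -0.505]
t 0.91 [0.632 0.084 0.016] [ 0.041 -0.13 ]
t 0.89 [ 0.398 -0.23   0.019] [-0.228 -0.415]
t 0.38 [ 0.639 -0.095  0.083] [ 0.027 -0.308]
s 0.88 [0.635 0.086 0.023] [ 0.044 -0.128]
s 0.87 [ 0.399 -0.232  0.012] [-0.227 -0.417]
s 0.65 [ 0.224 -0.342  0.024] [-0.413 -0.506]
s 0.38 [0.564 0.339 0.024] [0.002 0.132]
s 0.17 [0.584 0.198 0.003] [ 0.006 -0.01 ]
```

View pics/fin_sheet.png

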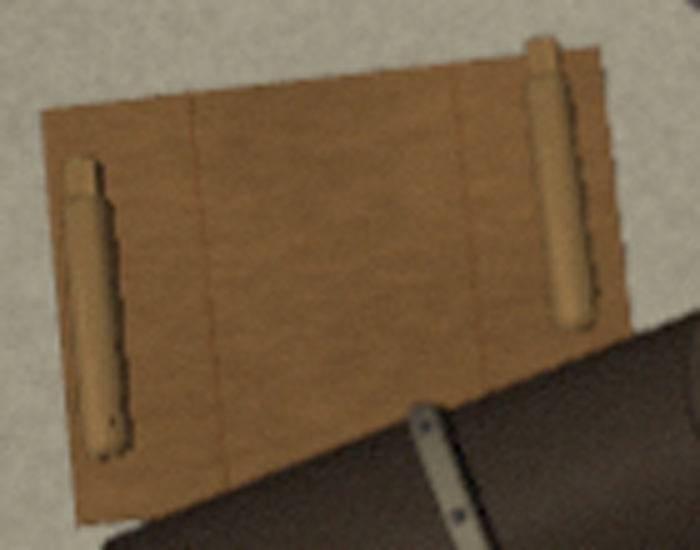

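The last check shows the right-hand handle has been knocked about 40 mm, so its tongue overhangs the sheet's far edge at crop (540, 40). I'll pull it back in.

Run:
```python
from chis import *
p=shot("top");s=shot("scene"); crop(s,320,185,480,305,5,"fs")
W=unproj(p,np.array([(542,38),(576,328)])/5+[180,150]-.4,.015)
print(W,W.mean(0),np.degrees(np.arctan2(*(W[0]-W[1])[[1,0]])),np.linalg.norm(W[0]-W[1]))
d=W.mean(0)[:2]-C; print(d@U,d@Vv)
t=C+0*U-.132*Vv; print("target",t)
to(*W.mean(0)[:2],.1,6.6)
```

```text
[[0.7154443  0.09492181 0.015     ]
 [0.54922866 0.0743907  0.015     ]] [0.63233648 0.08465625 0.015     ] 7.041563075406028 0.16747885838831733
0.04129576123686734 -0.12894528769956498
target [0.5916668 0.0768712]
t 52.75 tcp [ 0.4267 -0.0392  0.2402] yaw -2.23 zaxis [ 0.007 -0.004 -1.   ] F [-1.  -0.3 -0.3] open 0.651 j [ 0.38 -0.07 -0.51  0.01 -1.13 -1.99]
tilt [0.05 0.07] units [ 6.86  4.13 -4.67] turn 1.77
```

View pics/fs.png

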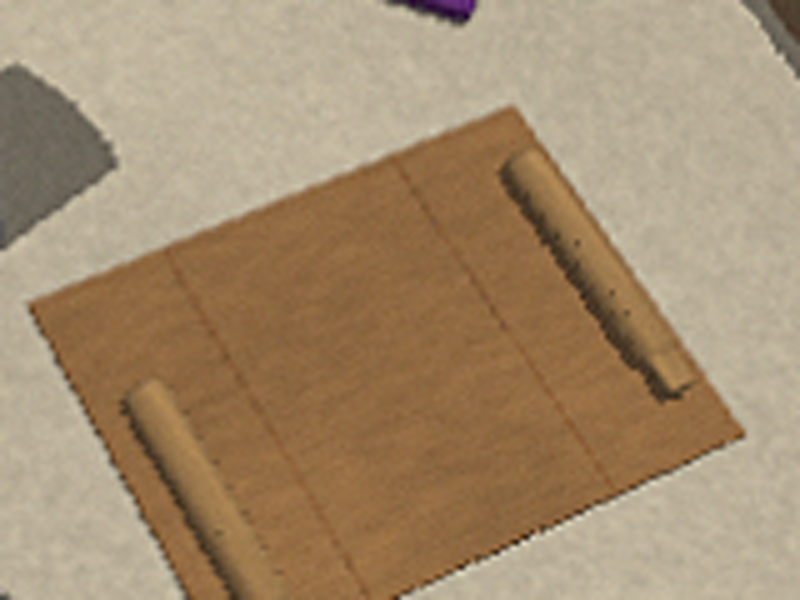

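>>> {"fn": "arm_command", "kwargs": {
  "plan": [
    [0,[0.9,0.5,0],[0.05,0.07,0.35]],
    [0,[1,0.6,-0.1],[0,0,0.35]],
    [0,[1,0.6,-0.3],[0,0,0.35]],
    [0,[1,0.6,-0.5],[0,0,0.35]],
    [0,[1,0.6,-0.6],[0,0,0.35]],
    [0,[1,0.6,-0.6],[0,0,0]],
    [0,[0.8,0.5,-0.6],[0,0,0]],
    [0,[0.1,0.1,-0.5],[0,0,0]],
    [0,[0,0,-0.3],[0,0,0]]
  ]
}}

```text
clock: 53.65
eef_pos: [0.6402, 0.0789, 0.1299]
tool_rot: [-0.053, 0.999, -0.0, 0.001]
wrist_force: [-1.6, 0.0, -0.2]
opening: 0.502
```

```bash
python3 -c "
from st import *
to(.632,.0846,.05,6.8)"
```

```text
t 53.65 tcp [0.6402 0.0789 0.1299] yaw 6.07 zaxis [ 0.001 -0.    -1.   ] F [-1.6  0.  -0.2] open 0.502 j [ 0.43  0.4  -0.2   0.   -0.97 -1.89]
tilt [0.   0.02] units [-0.27  0.19 -2.66] turn 0.15
```

>>> {"fn": "arm_command", "kwargs": {
  "plan": [
    [0,[-0.27,0.17,-0.5],[0,0.02,0.15]],
    [0,[0,0,-1],[0,0,0]],
    [0,[0,0,-0.9],[0,0,0]],
    [0,[0,0,-0.4],[0,0,0]],
    [0,[0,0,-0.1],[0,0,0]]
  ]
}}

```text
clock: 54.15
eef_pos: [0.6296, 0.0789, 0.0404]
tool_rot: [-0.057, 0.998, -0.001, -0.001]
wrist_force: [-0.6, -0.4, 0.4]
opening: 0.504
```

```bash
python3 -c "
from st import *
to(.632,.0846,.018,6.8)
s=shot('scene'); crop(s,320,205,480,325,4,'f2')"
```

```text
t 54.15 tcp [0.6296 0.0789 0.0404] yaw 6.57 zaxis [-0.001 -0.001 -1.   ] F [-0.6 -0.4  0.4] open 0.504 j [ 0.43  0.48 -0.31  0.   -0.78 -1.89]
tilt [ 0.01 -0.02] units [ 0.08  0.19 -0.75] turn 0.05
```

View pics/f2.png

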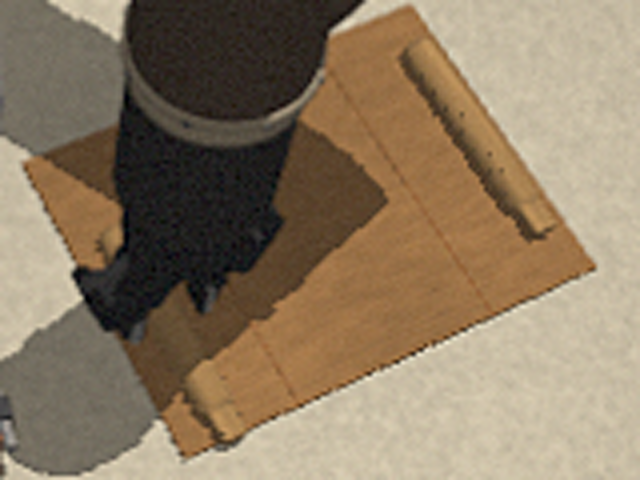

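>>> {"fn": "arm_command", "kwargs": {
  "plan": [
    [0,[0.06,0.19,-0.2],[0,0,0.05]],
    [0,[0,0,-0.45],[0,0,0]],
    [0,[0,0,-0.1],[0,0,0]],
    [-1,[0,0,-0.04],[0,0,0]],
    [-1,[-0.01,0,-0.03],[0,0,0]],
    [-1,[-0.01,0,-0.03],[0,0,0]],
    [-1,[0,0,-0.03],[0,0,0]]
  ],
  "newtons": 40
}}

```text
clock: 54.9
eef_pos: [0.6339, 0.0856, 0.0187]
tool_rot: [-0.06, 0.998, 0.0, 0.003]
wrist_force: [-3.4, 0.0, 6.8]
opening: 0.294
```

```bash
python3 -c "
from st import *
to(.592,.077,.02,6.8)"
```

```text
t 54.9 tcp [0.6339 0.0856 0.0187] yaw 6.92 zaxis [ 0.006  0.001 -1.   ] F [-3.4  0.   6.8] open 0.294 j [ 0.44  0.51 -0.32  0.   -0.73 -1.89]
tilt [-0.01  0.07] units [-1.4  -0.29  0.04] turn -0.02
```

>>> {"fn": "arm_command", "kwargs": {
  "plan": [
    [-1,[0,0,0.35],[0,0.07,0]],
    [-1,[-0.5,-0.1,0.05],[0,0,0]],
    [-1,[-0.5,-0.1,0],[0,0,0]],
    [-1,[-0.35,-0.05,0],[0,0,0]],
    [-1,[0,0,-0.05],[0,0,0]]
  ]
}}

```text
clock: 55.4
eef_pos: [0.5928, 0.0782, 0.0308]
tool_rot: [-0.061, 0.998, 0.001, 0.001]
wrist_force: [1.1, 0.3, -1.6]
opening: 0.294
```

```bash
python3 -c "
from st import *
to(.592,.077,.0185,6.8)"
```

```text
t 55.4 tcp [0.5928 0.0782 0.0308] yaw 6.94 zaxis [ 0.001  0.001 -1.   ] F [ 1.1  0.3 -1.6] open 0.294 j [ 0.46  0.45 -0.4  -0.   -0.72 -1.91]
tilt [-0.01  0.02] units [-0.03 -0.04 -0.41] turn -0.03
```

>>> {"fn": "arm_command", "kwargs": {
  "plan": [
    [-1,[0,0,-0.3],[0,0,0]],
    [-1,[0,0,-0.12],[0,0,0]],
    [-1,[0,0,-0.04],[0,0,0]],
    [-0.05,[-0.01,0,-0.02],[0,0,0]],
    [-0.05,[-0.01,0,-0.02],[0,0,0]],
    [-0.05,[0,0,0.5],[0,0,0]],
    [-0.05,[0,0,1],[0,0,0]],
    [0,[0,0,1],[0,0,0]],
    [0,[-0.5,0,1],[0,0,0]],
    [0,[-1,0,1],[0,0,0]],
    [0,[-1,0,0.5],[0,0,0]],
    [0,[-1,0,0],[0,0,0]],
    [0,[-1,-0.5,0],[0,0,0]],
    [0,[-0.5,-0.5,0],[0,0,0]],
    [0,[0,0,0],[0,0,0]]
  ]
}}

```text
clock: 56.9
eef_pos: [0.4413, 0.0483, 0.166]
tool_rot: [-0.061, 0.998, -0.001, -0.001]
wrist_force: [0.1, 0.7, -1.0]
opening: 0.5
```

Run:
```python
from st import *
st()
p=shot("top");s=shot("scene"); crop(p,180,145,480,265,2.6,"z_t"); crop(s,155,205,475,365,2.5,"z_s")
```

```text
t 56.9 tcp [0.4413 0.0483 0.166 ] yaw 7.02 zaxis [-0.002 -0.002 -1.   ] F [ 0.1  0.7 -1. ] open 0.5 j [ 0.56  0.04 -0.58  0.   -0.95 -2.  ]
```

View pics/z_t.png

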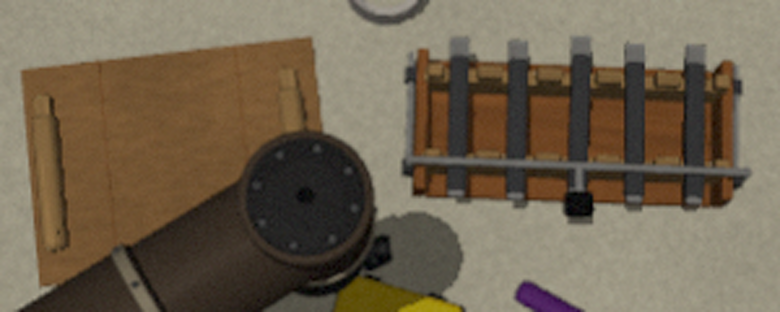

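View pics/z_s.png

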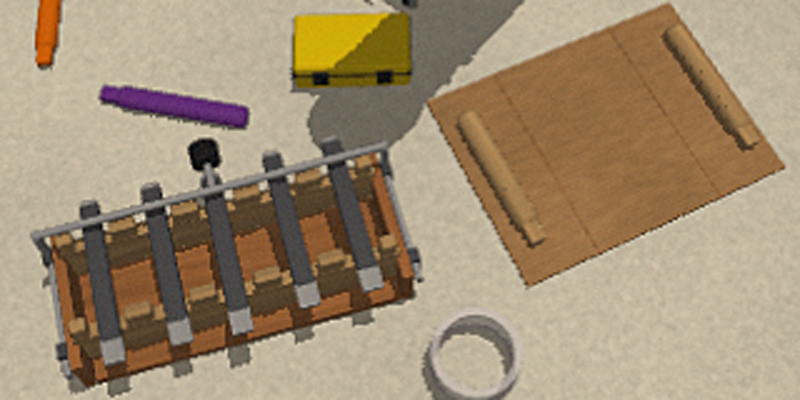

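Both handles are well inside the sheet, all five chisels are under the closed keeper, the tape and case haven't moved, and the arm is clear. Handing in.

```bash
python3 -c "
from station import arm
print(arm.close_job())"
```

```text
the job is handed in; nothing more can be done
None
```

I finished the job and handed it in at about 57 s of the 210 s allowed. I pulled the keeper out, laid both handles on the cardboard, and put the four loose chisels on the rack with the one already there. Then I pushed the keeper home and moved the arm clear.

**What the last checks showed:**
- **Chisels:** all five lie flat, one to a place. Measured before I closed the keeper, their centres were within about 6 mm of the rack's middle.
- **Keeper:** it moved 66 mm back in and met the stop at about 20 N. The camera fit puts it about 1 mm from home, within measuring error.
- **Handles:** both are flat and well inside the sheet.
- **Bystanders:** the tape, the yellow case and the purple and orange look-alikes look unmoved.

**What did not go cleanly:**
- **Middle chisel:** the knob pushed it forward about 10 mm in the last stretch of closing. I estimate its centre is now about 5 mm past the middle, but I did not measure it again.
- **Right-hand handle:** it got knocked about 40 mm, so its tongue overhung the sheet's far edge. I only saw this after closing the keeper, and then moved it back.
- **Keeper at the start:** it measured about 6 mm out from home before I touched it.
- **Chisels on the sheet:** before laying the handles, I moved the two outer chisels about 20 mm inwards to make room. Setting one of them down pressed it on the sheet, and the wrist force read about 41 N.

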